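# Set up the forge press with a matching stop block

## Task

The hand press was left run down and locked on its ratchet, with only one of its two stop blocks in place: make it ready for the next piece. Hold down the pawl's thumb pad, so that the pawl lifts off the ratchet wheel, until the ram has backed off all the way up; and of the four loose steel blocks on the bench take the one just as tall as the block standing on the press bed, and stand it in the empty scribed outline on the other side of the lower die, squared up like its mate. Leave the mate, the three other blocks and the tools on the bench where they are.

Things in the scene. Friction and masses are not known exactly. Their poses are not given: they have to be found in the camera images.
- press: Olive cast-iron hand press bolted to the bench, its lever bar taken out. Origin on the bench under the ram's axis; x points from the open throat (front, robot side) to the column, y left, z up. Foot 180 mm wide, x = -100 to 220 mm. Column 70 mm wide, x = 110 to 190 mm. Head 90 mm wide, x = -42 to 190 mm, 226 to 308 mm above the bench
- bed (a point): centre of the top of the press bed, a dark steel slab 130 mm (press x) by 240 mm (press y), 45 mm above the bench. On its middle a fixed bright lower die 80 (x) by 60 (y) by 20 mm high; to either side, centred 85 mm left and right of this point, a scribed outline 73 by 29 mm, long side along press x
- ram (a joint): height of the ram in m: 0 lowest, 0.075 fully up (where it must end). A spring always pushes it up with 10 to 16 N; the ratchet stops it going up. Underside of the platen is 80 mm + ram above the bed. With the pawl held clear it rises fully in about 1 s; let go too early and the pawl catches the next tooth (6.3 mm of ram)
- platen (a point): centre of the underside of the platen, the steel plate 80 mm (press x) by 220 mm (press y) by 22 mm thick at the ram's lower end, carrying a die 80 by 60 mm that reaches 12 mm lower. It overhangs both outlines, even when up. The ram above it is a 32 mm square bar; its upper end is 267 mm above this point
- pawl (a joint): lift angle of the pawl in rad: 0 nose down in the teeth of the ratchet wheel (88 mm diameter, on the right side of the head), clear of the teeth above about 0.17, stop at 0.40. A coil spring pushes it back to 0 when it is let go
- pawl_pad (a point): centre of the top of the pawl's thumb pad, a flat steel tab 30 by 30 mm at the rear of the pawl; in the press frame x = 126, y = -64, z = 311 mm when the pawl is down. The pawl's pin runs along press y, 44 mm in front of this point and 6 mm lower. Pressing the pad down 13 mm (about 3 to 8 N) lifts the nose by about 0.3 rad
- mate: stop block already standing on the press bed in one of the two outlines (left or right): plain steel, 70 mm long, 26 mm wide, 40 mm tall, 0.57 kg. Origin at the centre of its underside, x along its length, z up
- spot: centre of the empty outline on the bed top (45 mm above the bench), x along the outline's length, the same way as the press's x
- block_a: loose steel stop block standing on the bench, 70 mm long, 26 mm wide, 28 mm tall, about 0.4 kg. Origin at the centre of its underside, x along its length, z up
- block_b: loose steel stop block as block_a but 40 mm tall, about 0.57 kg
- block_c: loose steel stop block as block_a but 52 mm tall, about 0.74 kg
- block_d: loose steel stop block as block_a but 64 mm tall, about 0.91 kg
- lever_bar: the press's lever bar, a 16 mm steel rod with a black ball of 32 mm at each end, 362 mm over all, lying on the bench; leave alone. Origin on the bench under its middle, x along it
- hammer: forging hammer lying on the bench, wooden handle 300 mm, iron head 110 by 36 by 36 mm; leave alone. Origin on the bench near its middle, x along the handle to the head
- tongs: black forging tongs lying on the bench, 410 mm long, bars 12 mm thick; leave alone. Origin on the bench near the rivet, x along them to the jaws
There are look-alikes about, which are no part of the job. What is shaped like the block_b but purple or turquoise is not meant.

How it is judged:
By the outcome, as a careful person would: the job done as asked, in the order asked, and still so for the second after the job is handed in, with the robot touching nothing.
It also fails if it takes over 58 s, if anything falls off the work surface, if the arm or the gripper's body presses on something with over 40 N, if the wrist force passes 120 N, or if a joint passes its speed limit or range.

## Robot

A 6-joint arm with a two-finger parallel gripper is mounted at the origin on the work surface. World frame = base frame: x ahead of the robot, y to its left, z up, the work surface at z = 0. Lengths are in m, angles in rad, forces in N, time in s.
With the tool pointing down it reaches from about 0.4 to 0.825 m from the base axis. Payload 7 kg.
Tool frame: the origin (TCP) lies midway between the tips of the shut fingers; the grasp point (between the pads) lies 19 mm behind it; y points along the fingers, z is the direction in which the jaws open and shut, and the axes are right-handed (so a half turn about y gives the same grasp; the last joint's range is limited). The gripper opens to 88 mm and grips with 3 to 60 N. Pads are 19 mm wide; open, the fingers measure 130 mm over their backs; the gripper's body (78 mm by 193 mm) begins 47 mm behind the grasp point.
Start: joints at [1.541, 0.359, 0.012, 0, -1.224, -0.288], TCP at [0.211, 0.641, 0.227] pointing down, gripper open.
Joint ranges: [-3.07, 3.07], [-1.43, 2.12], [-1.02, 1.25], [-3.03, 1.67], [-3.05, -0], [-3.03, 3.03]. Speed limits (rad/s): [2.39, 2.39, 3.01, 3.14, 3.14, 3.14].

## Interface

Orientations are given as [roll, pitch, yaw] about the fixed x, y, z axes, in that order (R = Rz(yaw) Ry(pitch) Rx(roll)).
In Python, from station import arm gives the robot as it stands.
- The arm moves only by the tool move_arm, never from a script. Its argument "deltas" is a list of rows, each an object with "dp": the shift along the tool's x, y, z in mm, a list of three; "rotation": the turn, a rotation vector about the tool's x, y, z in degrees, a list of three. A call has 1 to 5 rows; each row shifts and turns the pose as measured when the row begins, along the tool's axes as they then stand; what a row does not reach is not made up. A row lasts 1/12 s, in which the tool goes at most 41.7 mm and 7.16 degrees, less where a joint would pass 70% of its speed; a pose out of reach is approached as far as the arm can. A call is refused whole if a number of a shift passes 41.7 or a number of a turn 7.16, either way. A call with a gripper value outside its range is refused whole. "jaw" is the closure in counts, from 0 (fully open) to 255 (shut), set as the call begins (left out, the last holds). The fingers move at their own pace and stop on an object; "squeeze" is the grip in N (left out, the last holds). Time passes only in rows, so rows that do not move let the fingers close. It gives the time, the measured TCP pose, the force and the opening at its end, in the units of the state.
- arm.get_state(): the state, without advancing time (a new reading comes with each control period).
- arm.grab_frame(name): name is "side" or "top" or "wrist"; returns a dict with "pixels" (400x640x3 uint8, red, green, blue), "z_map" (400x640 float32, m along the optical axis (not along the pixel's ray), 0 where there is no reading), "fx", "fy", "cx", "cy" (pixels), "cam_to_world" (4x4, takes a point from camera to world coordinates); the wrist camera has in their place "mount" (4x4, takes a point from camera to tool coordinates, whose origin is the TCP and whose axes are the tool frame's). Camera axes: x right, y down, z forward; pixel columns grow to the right and rows downward; lengths in m; the calibration is good to about 2 mm. A picture is of the moment at which its call begins: read the wrist's pose just before it.
- arm.job_done(): hands the job in, once; it reports no verdict.
The state is a dict: "t": time; "q": joint angles; "qd": joint speeds; "joint_efforts": joint torques, N m; "eef_pos": TCP position; "ee_rot": TCP orientation; "force": force on the tool from outside, world axes, zero at the start; "moment": the same for the moment, N m; "width": finger opening in m.
Only numpy, scipy, OpenCV 4.12 (cv2) and the standard library are available. Lean on these libraries where they do the work, as an engineer would, in place of code of your own. Each camera call takes 0.05 s, during which the arm holds its last target.

## Working session

There is one attempt and no reset: what is moved stays moved. The work goes in short steps, Python scripts to look and compute and a tool call to move; the robot and the scene stay as the last step left them, time stands still between calls to the robot, and variables do not carry over. Pictures are saved under pics/ and viewed, and the job is handed in when it is done.

Besides the shell and the picture viewer there is one more tool, called after "Request:" as name(argument=value, ...), one argument or row to a line, values as JSON. move_arm: Moves the arm, as the interface text tells. Its arguments: {"type":"object","properties":{"deltas":{"type":"array","items":{"type":"object","properties":{"dp":{"type":"array","items":{"type":"number"}},"rotation":{"type":"array","items":{"type":"number"}}}}},"jaw":{"type":"number"},"squeeze":{"type":"number"}},"required":["deltas"]}

```bash
ls; mkdir -p pics; python3 - <<'E'
from station import arm
import cv2,numpy as np,pickle
print(arm.get_state())
for n in ("side","top","wrist"):
    f=arm.grab_frame(n); cv2.imwrite(f"pics/{n}0.png",f["pixels"][:,:,::-1]); pickle.dump(f,open(f"{n}0.pkl","wb"))
    print(n,f["fx"],f["cx"],f["cy"],f.get("cam_to_world",f.get("mount")))
E
```

```text
pics
{'t': 0.0, 'q': array([ 1.54114148e+00,  3.59365312e-01,  1.11053217e-02, -3.53778543e-04,
       -1.22411171e+00, -2.88108066e-01]), 'qd': array([-2.43796125e-03, -5.88954588e-04,  4.22138273e-05, -2.46221389e-04,
        1.19939538e-03, -8.40807367e-04]), 'joint_efforts': array([-9.65349027e-04, -5.82712734e+01,  2.93055135e+01,  6.99697718e+00,
        6.87709486e-03, -1.58548964e-04]), 'eef_pos': array([0.21076554, 0.64075363, 0.22565621]), 'ee_rot': array([-1.56919138e+00,  1.28795064e-04,  2.82370937e+00]), 'force': array([ 0.46749691, -0.43710549, -0.27179252]), 'moment': array([0.02192065, 0.04681928, 0.00326453]), 'width': 0.0878307608731862}
side 512.0441062244228 309.67932086194065 203.9827726069438 [[ 0.81780703 -0.31180881  0.48370128 -0.22720004]
 [-0.57529843 -0.46477653  0.67306351 -1.04903271]
 [ 0.01494586 -0.82870866 -0.55948063  1.11812193]
 [ 0.          0.          0.          1.        ]]
top 437.9090644304814 323.52251461476925 196.4871316604794 [[-5.76958732e-03 -9.95859056e-01  9.07273530e-02  4.23258147e-01]
 [-9.99982424e-01  5.62190519e-03 -1.88323269e-03  6.05065791e-02]
 [ 1.36537376e-03 -9.07366238e-02 -9.95873988e-01  1.73892218e+00]
 [ 0.00000000e+00  0.00000000e+00  0.00000000e+00  1.00000000e+00]]
wrist 339.91553912030804 319.15742567367096 198.9514889159552 [[ 3.59732763e-04  9.68436023e-01  2.49261991e-01 -6.73427123e-02]
 [ 6.31663523e-04 -2.49262178e-01  9.68435836e-01 -1.58456587e-01]
 [ 9.99999736e-01 -1.90928392e-04 -7.01393481e-04  1.41204275e-03]
 [ 0.00000000e+00  0.00000000e+00  0.00000000e+00  1.00000000e+00]]
```

View pics/side0.png

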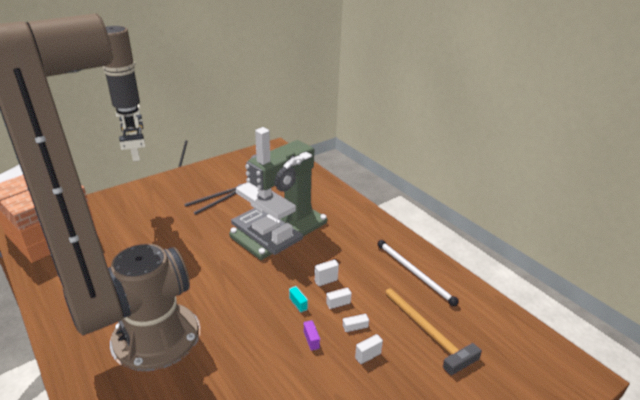

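View pics/top0.png

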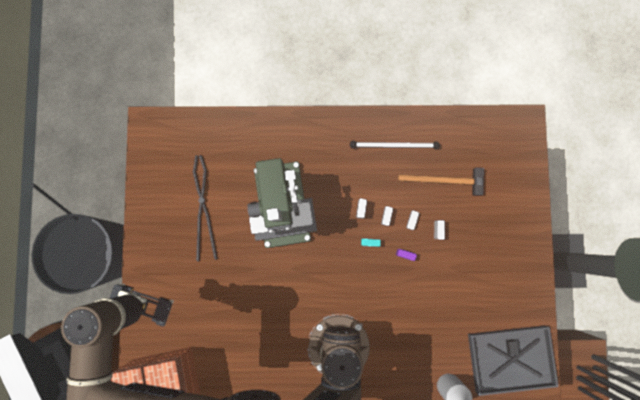

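View pics/wrist0.png

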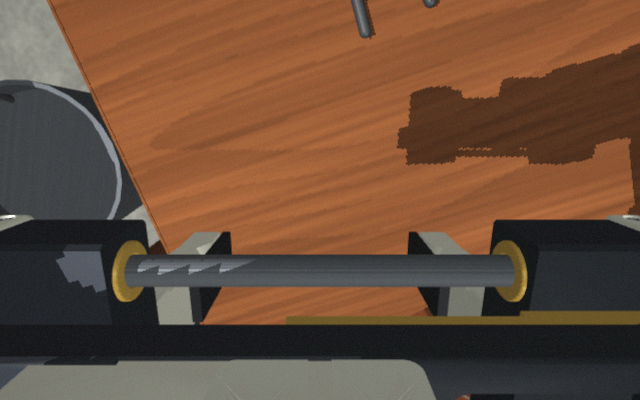

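```bash
cat >h.py <<'E'
import pickle,numpy as np,cv2
def cloud(f,T=None):
    T=f["cam_to_world"] if T is None else T
    z=f["z_map"]; v,u=np.mgrid[:400,:640]
    P=np.stack([(u-f["cx"])/f["fx"]*z,(v-f["cy"])/f["fy"]*z,z],-1)
    return P@T[:3,:3].T+T[:3,3]
def load(n): return pickle.load(open(n+".pkl","rb"))
E
python3 - <<'E'
from h import *
for n,(a,b,c,d) in (("side0",(170,110,470,380)),("top0",(180,130,500,280))):
    f=load(n); im=f["pixels"][b:d,a:c,::-1]; s=800//(c-a)
    cv2.imwrite(f"pics/{n}z.png",cv2.resize(im,None,fx=s if s*(d-b)<=600 else 2,fy=s if s*(d-b)<=600 else 2,interpolation=cv2.INTER_CUBIC))
    C=cloud(f); px=f["pixels"].astype(int); hsv=cv2.cvtColor(f["pixels"],cv2.COLOR_RGB2HSV)
    # blocks: low saturation bright, on the bench
    m=((hsv[...,1]<60)&(hsv[...,2]>90)&(C[...,2]>0.012)&(C[...,2]<0.08)&(C[...,0]>.25)&(C[...,0]<.8)&(C[...,1]<0.1)&(C[...,1]>-.5)).astype(np.uint8)
    k,l,st,ce=cv2.connectedComponentsWithStats(m)
    for i in range(1,k):
        if st[i,4]<25: continue
        p=C[l==i]; zt=np.percentile(p[:,2],90); t=p[p[:,2]>zt-.006]
        r=cv2.minAreaRect((t[:,:2]*1000).astype(np.float32))
        print(n,st[i],ce[i].round(),"ztop",zt.round(3),"topctr",np.round(r[0]),np.round(r[1]),round(r[2],1),len(t))
E
```

```text
side0 [382 243  70  57 424] [417. 271.] ztop 0.028 topctr [ 782. -229.] [315.  22.] 89.1 265
side0 [315 260  23  24 409] [326. 271.] ztop 0.067 topctr [529. -90.] [32. 71.] 84.0 137
side0 [326 288  25  17 305] [338. 296.] ztop 0.044 topctr [ 499. -193.] [32. 68.] 80.0 147
side0 [343 314  26  16 269] [355. 321.] ztop 0.032 topctr [ 484. -295.] [34. 69.] 71.8 171
side0 [355 334  27  28 454] [368. 347.] ztop 0.055 topctr [ 446. -393.] [28. 71.] 86.2 212
top0 [356 142  78   6 307] [394. 144.] ztop 0.028 topctr [ 785. -225.] [306.  14.] 89.7 148
top0 [356 199  10  19 144] [361. 208.] ztop 0.069 topctr [531. -88.] [24. 67.] 81.0 68
top0 [382 207  11  18 134] [387. 215.] ztop 0.044 topctr [ 503. -189.] [25. 65.] 76.2 62
top0 [407 211  12  19 130] [412. 220.] ztop 0.032 topctr [ 486. -290.] [25. 67.] 71.8 63
top0 [434 221  10  18 161] [439. 229.] ztop 0.055 topctr [ 447. -390.] [24. 65.] 87.3 70
```

View pics/side0z.png

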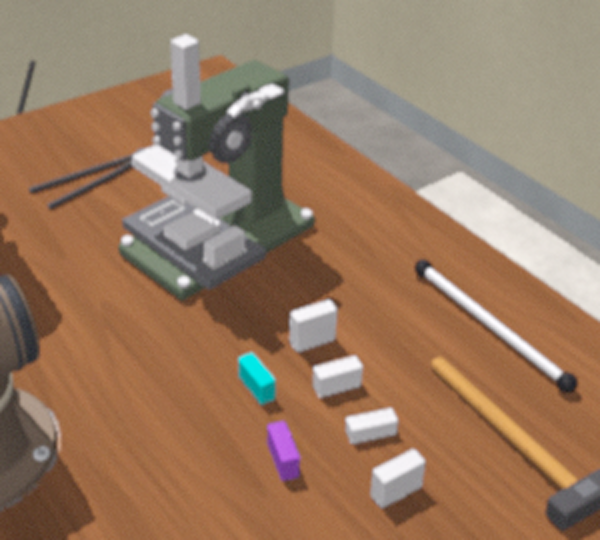

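View pics/top0z.png

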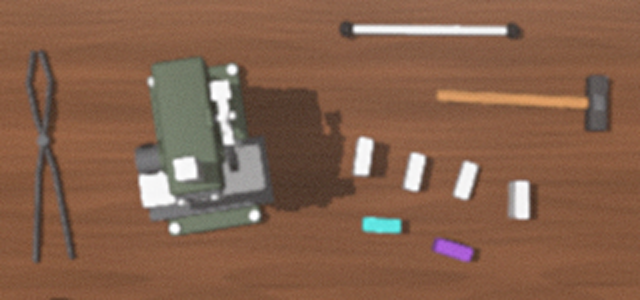

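```bash
python3 - <<'E'
from h import *
for n in ("side0","top0"):
    f=load(n); C=cloud(f); hsv=cv2.cvtColor(f["pixels"],cv2.COLOR_RGB2HSV)
    box=(C[...,0]>.25)&(C[...,0]<.9)
    for nm,lo,hi in (("turq",80,100),("purple",120,150),):
        p=C[(hsv[...,0]>lo)&(hsv[...,0]<hi)&(hsv[...,1]>120)&(C[...,2]>.012)&box&(C[...,1]<0)]
        zt=np.percentile(p[:,2],90); t=p[p[:,2]>zt-.008]
        print(n,nm,zt,cv2.minAreaRect((t[:,:2]*1000).astype(np.float32)))
    # press region height layers
    R=box&(C[...,1]>0.0)&(C[...,1]<.45)
    h,e=np.histogram(C[R][:,2],bins=np.arange(0.01,.5,.005))
    print([(round(a,3),int(b)) for a,b in zip(e,h) if b>15])
    gr=R&(hsv[...,0]>30)&(hsv[...,0]<85)&(hsv[...,1]>40)&(C[...,2]>.295)&(C[...,2]<.32)
    p=C[gr]
    if len(p)>5: print("headtop",p[:,2].mean(),cv2.minAreaRect((p[:,:2]*1000).astype(np.float32)),len(p))
    p=C[R&(C[...,2]>.33)]; 
    if len(p): print("ram",p.max(0),p[p[:,2]>p[:,2].max()-.01].mean(0),len(p))
E
```

```text
side0 turq 0.04390346474160811 ((397.5315856933594, -126.74545288085938), (73.46871948242188, 27.56882667541504), 86.28564453125)
side0 purple 0.04414278095392219 ((348.83984375, -263.0465393066406), (71.56739807128906, 27.611255645751953), 71.58616638183594)
[(np.float64(0.01), 112), (np.float64(0.015), 76), (np.float64(0.02), 221), (np.float64(0.025), 497), (np.float64(0.03), 237), (np.float64(0.035), 144), (np.float64(0.04), 258), (np.float64(0.045), 626), (np.float64(0.05), 225), (np.float64(0.055), 77), (np.float64(0.06), 127), (np.float64(0.065), 214), (np.float64(0.07), 73), (np.float64(0.075), 33), (np.float64(0.08), 60), (np.float64(0.085), 105), (np.float64(0.09), 17), (np.float64(0.1), 19), (np.float64(0.105), 40), (np.float64(0.11), 32), (np.float64(0.115), 28), (np.float64(0.12), 30), (np.float64(0.125), 30), (np.float64(0.13), 37), (np.float64(0.135), 27), (np.float64(0.14), 39), (np.float64(0.145), 38), (np.float64(0.15), 55), (np.float64(0.155), 89), (np.float64(0.16), 107), (np.float64(0.165), 100), (np.float64(0.17), 397), (np.float64(0.175), 344), (np.float64(0.18)
[... 1890 characters left out ...]
loat64(0.16), 18), (np.float64(0.165), 177), (np.float64(0.17), 274), (np.float64(0.175), 102), (np.float64(0.255), 18), (np.float64(0.26), 27), (np.float64(0.265), 60), (np.float64(0.27), 61), (np.float64(0.275), 91), (np.float64(0.28), 63), (np.float64(0.285), 29), (np.float64(0.29), 20), (np.float64(0.295), 74), (np.float64(0.3), 468), (np.float64(0.305), 990), (np.float64(0.31), 379), (np.float64(0.315), 35), (np.float64(0.32), 24), (np.float64(0.41), 31), (np.float64(0.415), 74)]
headtop 0.3069226770629656 ((568.841552734375, 224.08277893066406), (216.23597717285156, 90.50593566894531), 7.741504192352295) 319
ram [0.51022211 0.22975606 1.73892218] [0.42325815 0.06050658 1.73892218] 1155
```

```bash
python3 - <<'E'
from h import *
np.set_printoptions(precision=1,suppress=True)
for n in ("side0","top0"):
    f=load(n); C=cloud(f)*1000; hsv=cv2.cvtColor(f["pixels"],cv2.COLOR_RGB2HSV)
    R=(C[...,0]>350)&(C[...,0]<800)&(C[...,1]>50)&(C[...,1]<400)
    def rect(nm,m):
        p=C[m]
        if len(p)<8: print(n,nm,len(p));return
        r=cv2.minAreaRect(p[:,:2].astype(np.float32)); print(n,nm,len(p),"z",np.median(p[:,2]).round(1),np.round(r[0],1),np.round(r[1],1),round(r[2],1), "mean",p.mean(0))
    z=C[...,2]; g=(hsv[...,1]<70)
    rect("ramtop",R&(z>411)&(z<425))
    rect("platen top",R&g&(z>163)&(z<180)&(C[...,0]<560))
    rect("bed",R&(z>40)&(z<52)&(C[...,0]<600))
    rect("mate top",R&g&(z>79)&(z<92)&(C[...,0]<560))
    rect("foot",R&(hsv[...,1]>50)&(z>15)&(z<33))
    w=R&(hsv[...,1]<50)&(hsv[...,2]>110)&(z>295)&(z<335)&(C[...,0]>535)&(C[...,1]<200)
    rect("pawl",w)
    p=C[w]; o=np.argsort(p[:,0]); print(p[o][::max(1,len(o)//25)])
E
```

```text
side0 ramtop 79 z 418.2 [490.  208.8] [36.8 35.7] 7.6 mean [487.7 207.8 417.6]
side0 platen top 793 z 174.3 [488.8 210.6] [ 87.2 226.9] 9.3 mean [483.6 190.1 173.7]
side0 bed 952 z 47.1 [504.6 213.6] [184.4 256.5] 13.8 mean [478.2 201.   46.9]
side0 mate top 130 z 86.6 [501.7 126.8] [71.8 32. ] 10.1 mean [501.7 124.5  85.9]
side0 foot 48 z 27.2 [541.2 196.6] [167.  355.8] 73.9 mean [619.5 203.   26.8]
side0 pawl 279 z 311.1 [605.4 170.8] [140.7  57.4] 0.4 mean [587.6 169.1 310.7]
[[535.1 162.  299.1]
 [539.1 179.9 311.5]
 [542.2 149.5 299.1]
 [545.4 177.8 310.5]
 [548.7 165.2 308. ]
 [552.5 188.9 310.6]
 [558.6 156.8 312.5]
 [560.7 154.2 313.1]
 [564.2 159.4 313.3]
 [568.4 154.3 303.3]
 [572.9 172.7 311.8]
 [576.6 143.3 313.2]
 [580.3 154.6 314.2]
 [583.1 147.3 313. ]
 [587.2 147.5 304.3]
 [596.3 155.2 316.4]
 [602.5 170.1 315.1]
 [606.2 152.4 311. ]
 [611.7 160.4 313.1]
 [615.9 178.2 311.1]
 [620.9 173.8 311.6]
 [624.8 173.8 314.2]
 [631.  182.6 312.1]
 [635.5 154.6 315.9]
 [642.5 158.6 308.3]
 [666.5 192.8 312.2]]
top0 ramtop 113 z 416.6 [491.8 212.5] [31.9 32. ] 9.6 mean [491.7 21
[... 191 characters left out ...]
p0 foot 58 z 21.3 [549.6 234.2] [319.6 203.6] 8.5 mean [563.  222.3  22. ]
top0 pawl 311 z 309.3 [591.2 171.5] [110.1  53. ] 0.1 mean [587.9 173.3 309.5]
[[536.2 184.1 308.4]
 [539.5 154.8 305.9]
 [542.9 158.2 304.2]
 [546.3 158.3 303. ]
 [551.9 160.8 314.4]
 [555.8 151.4 307.7]
 [558.8 164.3 311.5]
 [563.1 191.2 303. ]
 [568.2 164.  315.6]
 [572.  157.8 310.8]
 [575.9 197.5 306.8]
 [579.1 151.5 305.4]
 [582.  151.3 309.6]
 [585.2 154.5 310.2]
 [588.7 157.9 308.8]
 [592.2 167.9 307.4]
 [598.6 157.9 309.2]
 [605.  170.8 311.7]
 [611.3 170.7 314.2]
 [615.1 177.5 310.3]
 [618.6 158.  308.2]
 [622.  158.  307.6]
 [626.  197.9 304.3]
 [631.4 164.3 311.9]
 [635.1 180.9 310.3]
 [638.7 174.5 308. ]]
```

```bash
python3 - <<'E'
from h import *
np.set_printoptions(precision=3,suppress=True)
f=load("side0"); C=cloud(f)
for u,v in ((130,140),(122,100),(120,70),(118,40),(90,45),(75,45),(50,45),(15,50),(50,150),(95,300),(110,290),(140,265),(180,270)): print(u,v,C[v,u])
f=load("top0"); C=cloud(f)
print()
for u,v in ((155,305),(125,300),(80,325),(85,360),(150,393),(250,385),(340,370),(340,330)): print(u,v,C[v,u])
E
```

```text
130 140 [0.178 0.555 0.325]
122 100 [0.19  0.602 0.449]
120 70 [0.202 0.598 0.549]
118 40 [0.212 0.593 0.644]
90 45 [0.032 0.154 0.769]
75 45 [0.003 0.159 0.773]
50 45 [-0.047  0.157  0.781]
15 50 [-0.114  0.16   0.781]
50 150 [-0.114  0.08   0.584]
95 300 [-0.128 -0.051  0.248]
110 290 [-0.09  -0.047  0.257]
140 265 [-0.005 -0.026  0.279]
180 270 [ 0.085 -0.047  0.233]

155 305 [0.161 0.716 0.001]
125 300 [0.249 0.616 0.49 ]
80 325 [0.216 0.643 0.667]
85 360 [0.128 0.638 0.646]
150 393 [0.066 0.461 0.692]
250 385 [-0.143  0.344 -0.001]
340 370 [-0.009  0.008  0.273]
340 330 [0.106 0.004 0.217]
```

```bash
cat >>h.py <<'E'
from scipy.spatial.transform import Rotation as Ro
def plan(tgt_mm,rpy_deg,n=None,vmax=38,wmax=6.5,show=None):
    """per-row tool-frame deltas from the present pose to target"""
    from station import arm
    s=arm.get_state(); p=np.array(s["eef_pos"])*1000; R=Ro.from_euler("xyz",s["ee_rot"])
    T=Ro.from_euler("xyz",rpy_deg,degrees=True); d=np.array(tgt_mm)-p
    rv=(R.inv()*T).as_rotvec(degrees=True)
    need=max(np.linalg.norm(d)/vmax,np.linalg.norm(rv)/wmax)
    n=n or int(np.ceil(max(need,1)))
    print("t",round(s["t"],2),"pos",p.round(1),"rpy",R.as_euler("xyz",degrees=True).round(1),"q",np.round(s["q"],2),"F",np.round(s["force"],1),"w",round(s["width"]*1000,1),"| d",d.round(1),"rot",rv.round(1),"rows",n)
    out=[]
    for k in range(min(n,show or n)):
        Rk=R*Ro.from_rotvec(rv*k/n,degrees=True)
        out.append((Rk.inv().apply(d/n)).round(0).astype(int).tolist())
    print(out,"rot/row",(rv/n).round(1))
def press2w(x,y,z,o=(491.5,211.5),yaw=8.8):
    v=Ro.from_euler("z",yaw,degrees=True).apply([x,y,z]); return v+np.array([o[0],o[1],0])
def tool_rpy(yaw,tilt=0):
    """tool down with tool x azimuth yaw, then tilted about tool z by tilt deg"""
    R=Ro.from_euler("xyz",[-90,0,yaw],degrees=True)*Ro.from_euler("z",tilt,degrees=True)
    return R.as_euler("xyz",degrees=True)
E
python3 - <<'E'
from h import *
print(press2w(127,-73,311))
plan([211,641,450],tool_rpy(161.8))
plan([628,158,450],tool_rpy(188.8))
E
```

```text
[628.17297049 158.78852936 311.        ]
t 0.15 pos [210.8 640.9 225.9] rpy [-89.9   0.  161.8] q [ 1.54  0.36  0.01 -0.   -1.22 -0.29] F [-0.6  0.7 -0.9] w 87.6 | d [2.000e-01 1.000e-01 2.241e+02] rot [-0.1 -0.  -0. ] rows 6
[[0, -37, 0], [0, -37, 0], [0, -37, 0], [0, -37, 0], [0, -37, 0], [0, -37, 0]] rot/row [-0. -0. -0.]
t 0.15 pos [210.8 640.9 225.9] rpy [-89.9   0.  161.8] q [ 1.54  0.36  0.01 -0.   -1.22 -0.29] F [-0.6  0.7 -0.9] w 87.6 | d [ 417.2 -482.9  224.1] rot [ -0.1 -27.    0. ] rows 18
[[-30, -12, 18], [-30, -12, 19], [-29, -12, 20], [-29, -12, 21], [-28, -12, 21], [-28, -12, 22], [-27, -12, 23], [-27, -12, 23], [-26, -12, 24], [-25, -12, 25], [-25, -12, 25], [-24, -12, 26], [-23, -12, 27], [-23, -12, 27], [-22, -12, 28], [-21, -12, 28], [-20, -12, 29], [-20, -12, 30]] rot/row [-0.  -1.5  0. ]
```

Up first (jaw shutting), then across.

Request:
move_arm(
  deltas=[
    {"dp": [0,-40,0]},
    {"dp": [0,-40,0]},
    {"dp": [-10,-40,10],"rotation": [0,-2,0]},
    {"dp": [-25,-40,20],"rotation": [0,-4,0]},
    {"dp": [-30,-40,20],"rotation": [0,-6,0]},
  ],
  jaw=255,
  squeeze=20,
)

```text
$.deltas[0]: bad value
```

```bash
python3 - <<'E'
from h import *
plan([628,158,450],tool_rpy(188.8))
E
```

```text
t 0.15 pos [210.8 640.9 225.9] rpy [-89.9   0.  161.8] q [ 1.54  0.36  0.01 -0.   -1.22 -0.29] F [-0.6  0.7 -0.9] w 87.6 | d [ 417.2 -482.9  224.1] rot [ -0.1 -27.    0. ] rows 18
[[-30, -12, 18], [-30, -12, 19], [-29, -12, 20], [-29, -12, 21], [-28, -12, 21], [-28, -12, 22], [-27, -12, 23], [-27, -12, 23], [-26, -12, 24], [-25, -12, 25], [-25, -12, 25], [-24, -12, 26], [-23, -12, 27], [-23, -12, 27], [-22, -12, 28], [-21, -12, 28], [-20, -12, 29], [-20, -12, 30]] rot/row [-0.  -1.5  0. ]
```

Rotation seems required in every row.

Request:
move_arm(
  deltas=[
    {"dp": [0,-40,0],"rotation": [0,0,0]},
    {"dp": [0,-40,0],"rotation": [0,0,0]},
    {"dp": [-10,-40,10],"rotation": [0,-2,0]},
    {"dp": [-25,-40,20],"rotation": [0,-4,0]},
    {"dp": [-30,-40,20],"rotation": [0,-6,0]},
  ],
  jaw=255,
  squeeze=20,
)

```text
t: 0.57
eef_pos: [0.2491, 0.5847, 0.4029]
ee_rot: [-1.545, -0.003, 3.04]
force: [1.0, 1.4, -0.3]
width: 0.0598
```

```bash
python3 - <<'E'
from h import *
plan([628,158,450],tool_rpy(188.8))
E
```

```text
t 0.57 pos [249.1 584.7 402.9] rpy [-88.5  -0.2 174.2] q [ 1.47  0.26  0.26 -0.   -1.6  -0.  ] F [ 1.   1.4 -0.3] w 59.8 | d [ 378.9 -426.7   47.1] rot [ -1.4 -14.6   0.3] rows 16
[[-26, -2, 24], [-26, -2, 25], [-25, -2, 25], [-25, -2, 25], [-25, -3, 26], [-24, -3, 26], [-24, -3, 27], [-23, -3, 27], [-23, -3, 27], [-23, -3, 28], [-22, -3, 28], [-22, -3, 28], [-21, -3, 29], [-21, -3, 29], [-20, -3, 29], [-20, -3, 30]] rot/row [-0.1 -0.9  0. ]
```

Request:
move_arm(
  deltas=[
    {"dp": [-27,-5,25],"rotation": [0,-2,0]},
    {"dp": [-27,-5,26],"rotation": [0,-2,0]},
    {"dp": [-27,-5,26],"rotation": [0,-2,0]},
    {"dp": [-27,-5,27],"rotation": [0,-2,0]},
    {"dp": [-27,-5,27],"rotation": [0,-2,0]},
  ],
)

```text
t: 0.98
eef_pos: [0.3841, 0.448, 0.4391]
ee_rot: [-1.556, -0.003, -3.049]
force: [0.3, 0.7, -0.2]
width: 0.0266
```

```bash
python3 - <<'E'
from h import *
plan([628,158,450],tool_rpy(188.8))
E
```

```text
t 0.98 pos [384.1 448.  439.1] rpy [ -89.2   -0.2 -174.7] q [ 1.2   0.17  0.22  0.   -1.64  0.47] F [ 0.3  0.7 -0.2] w 26.6 | d [ 243.9 -290.    10.9] rot [-0.8 -3.5  0.2] rows 10
[[-22, -1, 31], [-21, -1, 31], [-21, -1, 31], [-21, -1, 32], [-21, -1, 32], [-21, -1, 32], [-20, -1, 32], [-20, -1, 32], [-20, -1, 32], [-20, -1, 32]] rot/row [-0.1 -0.3  0. ]
```

Request:
move_arm(
  deltas=[
    {"dp": [-24,-4,30],"rotation": [0,-1,0]},
    {"dp": [-24,-3,30],"rotation": [0,-1,0]},
    {"dp": [-24,-1,30],"rotation": [0,-1,0]},
    {"dp": [-24,0,30],"rotation": [0,0,0]},
    {"dp": [-24,0,30],"rotation": [0,0,0]},
  ],
)

```text
t: 1.4
eef_pos: [0.5269, 0.3067, 0.4512]
ee_rot: [-1.559, -0.002, -2.989]
force: [0.1, 0.7, 0.7]
width: 0.0006
```

Request:
move_arm(
  deltas=[
    {"dp": [-22,0,30],"rotation": [0,0,0]},
    {"dp": [-22,0,30],"rotation": [0,0,0]},
    {"dp": [-20,0,30],"rotation": [0,0,0]},
  ],
)

```text
t: 1.65
eef_pos: [0.6071, 0.2225, 0.4516]
ee_rot: [-1.559, -0.003, -2.989]
force: [-0.4, 1.0, -0.3]
width: 0.0004
```

```bash
python3 - <<'E'
from h import *
plan([628,158,450],tool_rpy(188.8))
E
```

```text
t 1.65 pos [607.1 222.5 451.6] rpy [ -89.3   -0.2 -171.2] q [ 0.66  0.27  0.37  0.01 -1.68  1.07] F [-0.4  1.  -0.3] w 0.4 | d [ 20.9 -64.5  -1.6] rot [-0.7 -0.   0.2] rows 2
[[-5, 1, 33], [-5, 1, 33]] rot/row [-0.3 -0.   0.1]
```

Request:
move_arm(
  deltas=[
    {"dp": [-5,10,33],"rotation": [0,0,0]},
    {"dp": [-5,30,33],"rotation": [0,0,0]},
    {"dp": [0,35,0],"rotation": [0,0,0]},
    {"dp": [0,20,0],"rotation": [0,0,0]},
    {"dp": [0,0,0],"rotation": [0,0,0]},
  ],
)

```text
t: 2.07
eef_pos: [0.6312, 0.1501, 0.3547]
ee_rot: [-1.557, -0.005, -2.999]
force: [0.3, -0.2, -1.0]
width: 0.0008
```

```bash
python3 - <<'E'
from h import *
from station import arm
plan(press2w(127,-73,311),tool_rpy(188.8))
for n in ("wrist","side","top"):
    f=arm.grab_frame(n); pickle.dump(f,open(n+"1.pkl","wb"))
    im=f["pixels"][...,::-1]
    if n!="wrist": im=cv2.resize(im[100:280,200:360] if n=="side" else im[140:260,220:340],None,fx=4,fy=4,interpolation=cv2.INTER_CUBIC)[:600]
    cv2.imwrite(f"pics/{n}1.png",im)
E
```

```text
t 2.07 pos [631.2 150.1 354.7] rpy [ -89.2   -0.3 -171.8] q [ 0.54  0.27  0.17  0.01 -1.48  1.17] F [ 0.3 -0.2 -1. ] w 0.8 | d [ -3.    8.7 -43.7] rot [-0.8 -0.6  0.3] rows 2
[[1, 22, -5], [1, 22, -5]] rot/row [-0.4 -0.3  0.1]
```

View pics/wrist1.png

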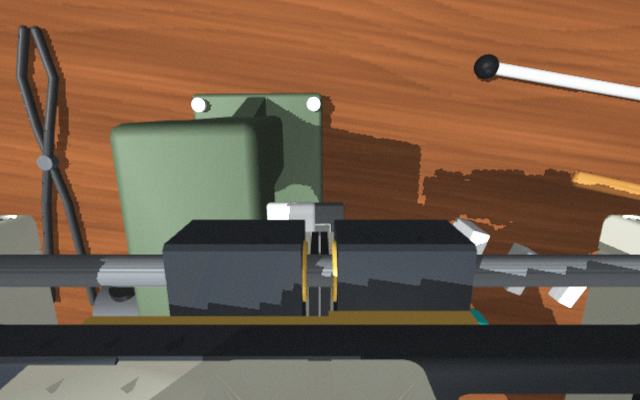

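View pics/side1.png

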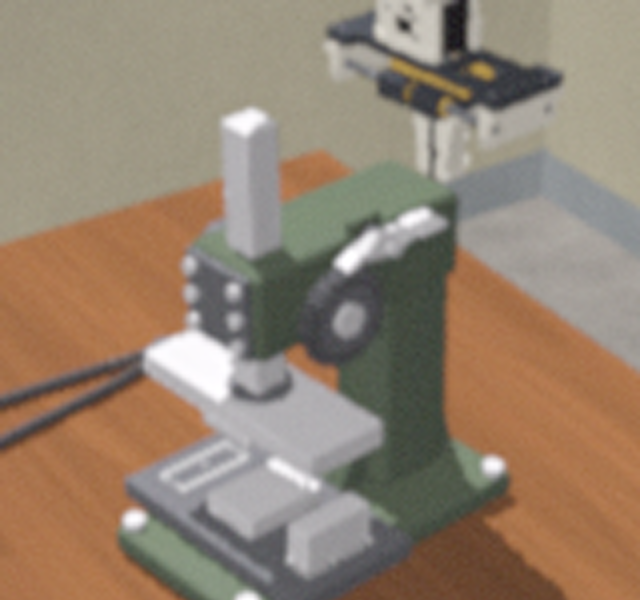

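```bash
python3 - <<'E'
from h import *
from station import arm
np.set_printoptions(precision=1,suppress=True)
s=arm.get_state(); W=np.eye(4); W[:3,:3]=Ro.from_euler("xyz",s["ee_rot"]).as_matrix(); W[:3,3]=s["eef_pos"]
print(s["t"],s["eef_pos"])
f=load("wrist1"); C=cloud(f,W@f["mount"])*1000
Pinv=lambda p: Ro.from_euler("z",-8.8,degrees=True).apply(p-np.array([491.5,211.5,0]))
for v in (204,208,212,216): 
  for u in (266,270,290,316,330,340,344): print(v,u,C[v,u],Pinv(C[v,u]))
f=load("side1"); C=cloud(f)*1000
for v,u in ((153,303),(153,308),(154,306),(155,300),(155,310),(156,306),(158,302),(160,295)): print(v,u,C[v,u],Pinv(C[v,u]),f["pixels"][v,u])
E
```

```text
2.2167 [0.6 0.2 0.4]
204 266 [632.3 186.8 290.2] [135.4 -46.  290.2]
204 270 [639.8 181.6 314.9] [142.  -52.2 314.9]
204 290 [641.5 169.3 314.9] [141.8 -64.6 314.9]
204 316 [572.  142.2  45.6] [ 68.9 -80.8  45.6]
204 330 [575.3 122.4  47.6] [  69.2 -100.9   47.6]
204 340 [577.7 108.3  48.9] [  69.4 -115.2   48.9]
204 344 [567.6  97.2   6.2] [  57.7 -124.6    6.2]
208 266 [629.7 186.4 291. ] [132.7 -46.  291. ]
208 270 [637.4 181.3 315.6] [139.6 -52.2 315.6]
208 290 [639.4 169.  316.5] [139.7 -64.7 316.5]
208 316 [567.3 141.6  50.2] [ 64.2 -80.7  50.2]
208 330 [570.3 121.7  50.9] [  64.2 -100.8   50.9]
208 340 [572.2 107.5  50.3] [  63.8 -115.1   50.3]
208 344 [561.1  96.1   5.8] [  51.1 -124.7    5.8]
212 266 [627.3 185.9 292.5] [130.3 -46.1 292.5]
212 270 [635.  181.  315.9] [137.1 -52.1 315.9]
212 290 [636.7 168.7 316. ] [137.  -64.6 316. ]
212 316 [561.2 140.7  49.7] [ 58.1 -80.6  49.7]
212 330 [564.4 120.8  50.8] [  58.1 -100.8   50.8]
212 340 [566.4 106.6  50.7] [  57.9 -115.1   50.7]
212 344 [554.5  95.    5.2] [  44.4 -124.8    5.2]
216 266 [624.9 185.4 294.1] [127.9 -46.2 294.1]
216 270 [632.3 180.7 315.8] [134.5 -52.  315.8]
216 290 [634.4 168.3 316.8] [134.6 -64.5 316.8]
216 316 [555.8 139.9  51.5] [ 52.6 -80.6  51.5]
216 330 [558.5 119.9  50.9] [  52.2 -100.7   50.9]
216 340 [560.6 105.7  51.1] [  52.1 -115.1   51.1]
216 344 [547.9  93.9   5.1] [  37.8 -124.8    5.1]
153 303 [625.  179.8 311.4] [127.1 -51.7 311.4] [231 229 231]
153 308 [643.9 177.9 306.7] [145.4 -56.6 306.7] [145 144 143]
154 306 [624.6 161.9 315.9] [124.  -69.3 315.9] [224 221 225]
155 300 [605.4 168.6 314.9] [106.  -59.8 314.9] [231 229 232]
155 310 [635.5 154.5 312.3] [133.6 -78.3 312.3] [160 158 162]
156 306 [623.  159.4 310.1] [121.9 -71.6 310.1] [177 175 178]
158 302 [603.5 154.2 311. ] [101.9 -73.8 311. ] [172 171 173]
160 295 [575.9 153.9 312.2] [ 74.6 -69.9 312.2] [163 161 163]
```

Request:
move_arm(
  deltas=[
    {"dp": [3,16,-8],"rotation": [0,0,0]},
    {"dp": [0,10,0],"rotation": [0,0,0]},
    {"dp": [0,0,0],"rotation": [0,0,0]},
  ],
)

```text
t: 2.47
eef_pos: [0.6309, 0.1614, 0.3402]
ee_rot: [-1.56, 0.012, -2.994]
force: [0.2, -0.4, -0.3]
width: 0.0005
```

```bash
python3 - <<'E'
from h import *
plan(press2w(127,-74,311),tool_rpy(188.8))
E
```

```text
t 2.47 pos [630.9 161.4 340.2] rpy [ -89.4    0.7 -171.5] q [ 0.56  0.27  0.13  0.01 -1.43  1.16] F [ 0.2 -0.4 -0.3] w 0.5 | d [ -2.6  -3.6 -29.2] rot [-0.6 -0.3 -0.7] rows 1
[[3, 29, 3]] rot/row [-0.6 -0.3 -0.7]
```

Request:
move_arm(
  deltas=[
    {"dp": [3,10,3],"rotation": [0,0,0]},
    {"dp": [0,10,0],"rotation": [0,0,0]},
    {"dp": [0,6,0],"rotation": [0,0,0]},
    {"dp": [0,0,0],"rotation": [0,0,0]},
  ],
)

```text
t: 2.8
eef_pos: [0.6305, 0.1597, 0.3183]
ee_rot: [-1.561, 0.019, -2.991]
force: [-0.3, -1.0, -0.1]
width: 0.0005
```

```bash
python3 - <<'E'
from h import *
plan(press2w(127,-74,298),tool_rpy(188.8))
E
```

```text
t 2.8 pos [630.5 159.7 318.3] rpy [ -89.5    1.1 -171.3] q [ 0.56  0.27  0.08  0.02 -1.37  1.16] F [-0.3 -1.  -0.1] w 0.5 | d [ -2.1  -1.9 -20.3] rot [-0.5 -0.2 -1.1] rows 1
[[3, 20, 1]] rot/row [-0.5 -0.2 -1.1]
```

Request:
move_arm(
  deltas=[
    {"dp": [3,8,2],"rotation": [0,0,-1]},
    {"dp": [0,8,0],"rotation": [0,0,0]},
    {"dp": [0,6,0],"rotation": [0,0,0]},
    {"dp": [0,2,0],"rotation": [0,0,0]},
  ],
)

```text
t: 3.13
eef_pos: [0.6294, 0.1571, 0.2967]
ee_rot: [-1.562, 0.005, -2.99]
force: [-1.3, 0.7, 2.8]
width: 0.0003
```

```bash
python3 - <<'E'
from h import *
from station import arm
plan(press2w(127,-74,298),tool_rpy(188.8))
f=arm.grab_frame("side"); pickle.dump(f,open("side2.pkl","wb"))
cv2.imwrite("pics/side2.png",cv2.resize(f["pixels"][90:240,200:360,::-1],None,fx=4,fy=4,interpolation=cv2.INTER_CUBIC))
C=cloud(f)*1000; R=(C[...,0]>460)&(C[...,0]<530)&(C[...,1]>180)&(C[...,1]<245)&(C[...,2]>340)&(C[...,2]<480)
print(np.percentile(C[R][:,2],[50,90,98]))
E
```

```text
t 3.13 pos [629.4 157.1 296.7] rpy [ -89.5    0.3 -171.3] q [ 0.55  0.28  0.05  0.01 -1.34  1.17] F [-1.3  0.7  2.8] w 0.3 | d [-1.1  0.7  1.3] rot [-0.5 -0.1 -0.3] rows 1
[[1, -1, -1]] rot/row [-0.5 -0.1 -0.3]
[392.60334254 428.79786942 431.71494575]
```

View pics/side2.png

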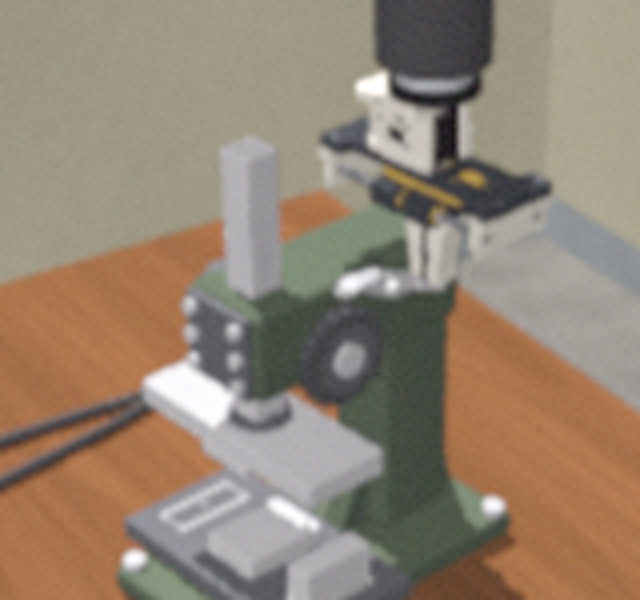

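Request:
move_arm(
  deltas=[
    {"dp": [0,1,0],"rotation": [0,0,0]},
    {"dp": [0,0,0],"rotation": [0,0,0]},
    {"dp": [0,0,0],"rotation": [0,0,0]},
    {"dp": [0,0,0],"rotation": [0,0,0]},
    {"dp": [0,0,0],"rotation": [0,0,0]},
  ],
)

```text
t: 3.6
eef_pos: [0.6298, 0.1571, 0.2965]
ee_rot: [-1.562, 0.005, -2.99]
force: [-1.3, 0.3, 3.7]
width: 0.0003
```

Request:
move_arm(
  deltas=[
    {"dp": [0,0,0],"rotation": [0,0,0]},
    {"dp": [0,0,0],"rotation": [0,0,0]},
    {"dp": [0,0,0],"rotation": [0,0,0]},
    {"dp": [0,0,0],"rotation": [0,0,0]},
    {"dp": [0,0,0],"rotation": [0,0,0]},
  ],
)

```text
t: 4.02
eef_pos: [0.6299, 0.1571, 0.2969]
ee_rot: [-1.562, 0.006, -2.99]
force: [-1.6, 0.0, 3.1]
width: 0.0007
```

Request:
move_arm(
  deltas=[
    {"dp": [0,0,0],"rotation": [0,0,0]},
    {"dp": [0,0,0],"rotation": [0,0,0]},
    {"dp": [0,0,0],"rotation": [0,0,0]},
    {"dp": [0,0,0],"rotation": [0,0,0]},
    {"dp": [0,0,0],"rotation": [0,0,0]},
  ],
)

```text
t: 4.43
eef_pos: [0.6299, 0.1571, 0.2969]
ee_rot: [-1.562, 0.006, -2.99]
force: [-0.3, -0.0, 2.8]
width: 0.0002
```

```bash
python3 - <<'E'
from h import *
from station import arm
plan(press2w(127,-74,298),tool_rpy(188.8))
f=arm.grab_frame("side"); pickle.dump(f,open("side3.pkl","wb"))
cv2.imwrite("pics/side3.png",cv2.resize(f["pixels"][90:240,200:360,::-1],None,fx=4,fy=4,interpolation=cv2.INTER_CUBIC))
C=cloud(f)*1000; R=(C[...,0]>460)&(C[...,0]<530)&(C[...,1]>180)&(C[...,1]<245)&(C[...,2]>340)&(C[...,2]<500)
print(np.percentile(C[R][:,2],[50,90,98]))
E
```

```text
t 4.43 pos [629.9 157.1 296.9] rpy [ -89.5    0.3 -171.3] q [ 0.55  0.28  0.05  0.01 -1.34  1.17] F [-0.3 -0.   2.8] w 0.2 | d [-1.6  0.7  1.1] rot [-0.5 -0.1 -0.3] rows 1
[[1, -1, -1]] rot/row [-0.5 -0.1 -0.3]
[411.46712896 465.99472981 470.19099101]
```

View pics/side3.png

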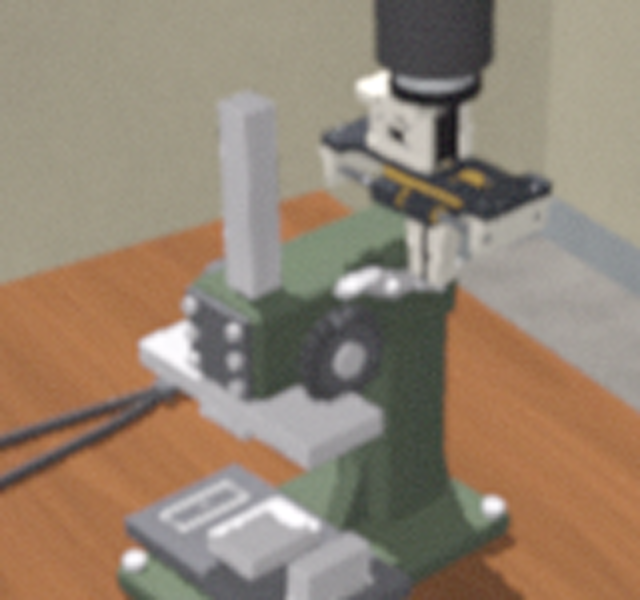

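Request:
move_arm(
  deltas=[
    {"dp": [0,0,0],"rotation": [0,0,0]},
    {"dp": [0,0,0],"rotation": [0,0,0]},
    {"dp": [0,0,0],"rotation": [0,0,0]},
    {"dp": [0,0,0],"rotation": [0,0,0]},
    {"dp": [0,0,0],"rotation": [0,0,0]},
  ],
)

```text
t: 4.9
eef_pos: [0.6299, 0.1571, 0.2969]
ee_rot: [-1.562, 0.006, -2.99]
force: [-0.2, -0.0, 3.1]
width: 0.0002
```

```bash
python3 - <<'E'
from h import *
from station import arm
np.set_printoptions(precision=1,suppress=True)
for n in ("side","top"):
    f=arm.grab_frame(n); pickle.dump(f,open(n+"4.pkl","wb"))
    C=cloud(f)*1000
    R=(C[...,0]>460)&(C[...,0]<530)&(C[...,1]>180)&(C[...,1]<245)&(C[...,2]>455)&(C[...,2]<500)
    print(n,"ramtop",np.percentile(C[R][:,2],[50,90,98]))
f=load("side4"); C=cloud(f)*1000
cv2.imwrite("pics/side4.png",cv2.resize(f["pixels"][200:250,225:305,::-1],None,fx=9,fy=9,interpolation=cv2.INTER_NEAREST))
g=cv2.cvtColor(f["pixels"],cv2.COLOR_RGB2GRAY)
# mate top by z & neutral colour, in press frame
Pf=Ro.from_euler("z",-8.8,degrees=True).apply((C-np.array([491.5,211.5,0])).reshape(-1,3)).reshape(C.shape)
m=(abs(Pf[...,0])<60)&(Pf[...,1]<-55)&(Pf[...,1]>-115)&(Pf[...,2]>80)&(Pf[...,2]<93)
print("mate",cv2.minAreaRect(Pf[m][:,:2].astype(np.float32)))
die=(abs(Pf[...,0])<60)&(abs(Pf[...,1])<45)&(Pf[...,2]>60)&(Pf[...,2]<72)
print("die",cv2.minAreaRect(Pf[die][:,:2].astype(np.float32)))
E
```

```text
side ramtop [466.  470.4 472. ]
top ramtop [465.9 469.9 471.6]
mate ((-1.0269126892089844, -86.31137084960938), (71.17144012451172, 30.488378524780273), 0.5367158651351929)
die ((-4.167911529541016, -1.0802268981933594), (67.63544464111328, 88.78327941894531), 87.3975830078125)
```

View pics/side4.png

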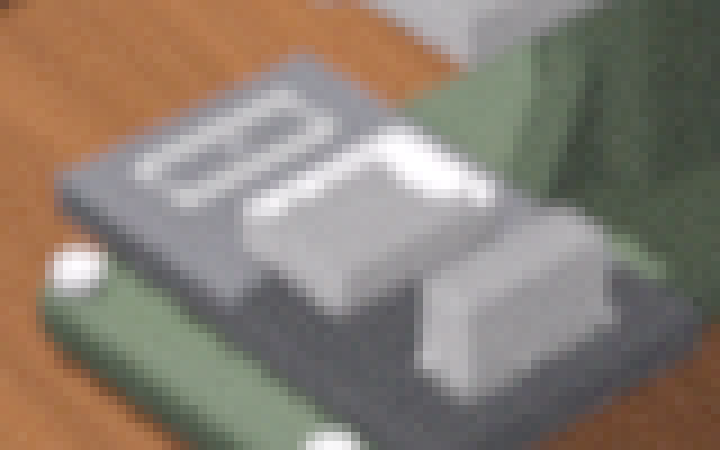

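Request:
move_arm(
  deltas=[
    {"dp": [0,-20,0],"rotation": [0,0,0]},
    {"dp": [0,-35,0],"rotation": [0,0,0]},
    {"dp": [0,-35,5],"rotation": [0,0,0]},
    {"dp": [10,-25,30],"rotation": [0,-3,0]},
    {"dp": [14,0,38],"rotation": [0,-5,0]},
  ],
  jaw=0,
)

```text
t: 5.42
eef_pos: [0.6179, 0.0852, 0.4096]
ee_rot: [-1.56, -0.008, -2.844]
force: [-0.0, -0.5, 1.4]
width: 0.0279
```

```bash
python3 - <<'E'
from h import *
plan([420,-180,260],tool_rpy(210),vmax=39)
f=load("side4"); g=cv2.cvtColor(f["pixels"],cv2.COLOR_RGB2GRAY).astype(float)
T=f["cam_to_world"]
def ray(u,v,z):
    d=np.stack([(u-f["cx"])/f["fx"],(v-f["cy"])/f["fy"],np.ones_like(u,float)],-1)@T[:3,:3].T
    return T[:3,3]+d*((z-T[2,3])/d[:,2])[:,None]
v,u=np.mgrid[208:224,239:264]; v=v.ravel();u=u.ravel()
P=ray(u.astype(float),v.astype(float),.045)*1000
Pf=Ro.from_euler("z",-8.8,degrees=True).apply(P-np.array([491.5,211.5,0]))
w=g[v,u]; 
k=(w>150)&(Pf[:,1]>55)&(Pf[:,1]<115)
print(w.max(),k.sum(),cv2.minAreaRect(Pf[k][:,:2].astype(np.float32)),np.average(Pf[k],axis=0,weights=w[k]-140))
E
```

```text
t 5.42 pos [617.9  85.2 409.6] rpy [ -89.4   -0.4 -162.9] q [ 0.46  0.22  0.22  0.01 -1.58  1.41] F [-0.  -0.5  1.4] w 27.9 | d [-197.9 -265.2 -149.6] rot [ -0.6 -12.9   0.5] rows 10
[[27, 15, 19], [27, 15, 19], [27, 15, 18], [28, 15, 18], [28, 15, 17], [29, 15, 16], [29, 15, 16], [29, 15, 15], [30, 15, 14], [30, 15, 14]] rot/row [-0.1 -1.3  0.1]
243.0 221 ((1.49566650390625, 85.10453033447266), (56.63709259033203, 115.18270111083984), 89.5147933959961) [ 2.48770779 85.18194828 45.        ]
```

Request:
move_arm(
  deltas=[
    {"dp": [28,14,19],"rotation": [0,-2,0]},
    {"dp": [28,16,19],"rotation": [0,-2,0]},
    {"dp": [28,16,18],"rotation": [0,-2,0]},
    {"dp": [28,16,18],"rotation": [0,-2,0]},
    {"dp": [29,16,17],"rotation": [0,-2,0]},
  ],
)

```text
t: 5.83
eef_pos: [0.5192, -0.0576, 0.3327]
ee_rot: [-1.56, -0.003, -2.657]
force: [1.0, -0.1, 0.7]
width: 0.0615
```

Request:
move_arm(
  deltas=[
    {"dp": [28,16,16],"rotation": [0,-2,0]},
    {"dp": [28,16,16],"rotation": [0,-2,0]},
    {"dp": [28,16,16],"rotation": [0,-1,0]},
    {"dp": [25,12,14],"rotation": [0,0,0]},
    {"dp": [10,6,5],"rotation": [0,0,0]},
  ],
)

```text
t: 6.25
eef_pos: [0.4424, -0.1834, 0.2617]
ee_rot: [-1.563, -0.005, -2.563]
force: [0.2, -0.3, -0.4]
width: 0.087
```

Request:
move_arm(
  deltas=[
    {"dp": [0,0,0],"rotation": [0,0,0]},
  ],
)

```text
t: 6.33
eef_pos: [0.44, -0.185, 0.26]
ee_rot: [-1.565, -0.007, -2.566]
force: [-0.1, -0.6, -0.3]
width: 0.0874
```

```bash
cat >>h.py <<'E'
def wgrab(name):
    from station import arm
    s=arm.get_state(); W=np.eye(4); W[:3,:3]=Ro.from_euler("xyz",s["ee_rot"]).as_matrix(); W[:3,3]=s["eef_pos"]
    f=arm.grab_frame("wrist"); f["cam_to_world"]=W@f["mount"]; pickle.dump(f,open(name+".pkl","wb"))
    cv2.imwrite(f"pics/{name}.png",f["pixels"][...,::-1]); return f
E
python3 - <<'E'
from h import *
plan([420,-180,260],tool_rpy(210))
f=wgrab("wrist5")
E
```

```text
t 6.33 pos [ 440. -185.  260.] rpy [ -89.6   -0.4 -147. ] q [ 0.02  0.   -0.36  0.01 -1.21  2.12] F [-0.1 -0.6 -0.3] w 87.4 | d [-20.   5.   0.] rot [-0.4  3.   0.4] rows 1
[[14, 0, -15]] rot/row [-0.4  3.   0.4]
```

View pics/wrist5.png

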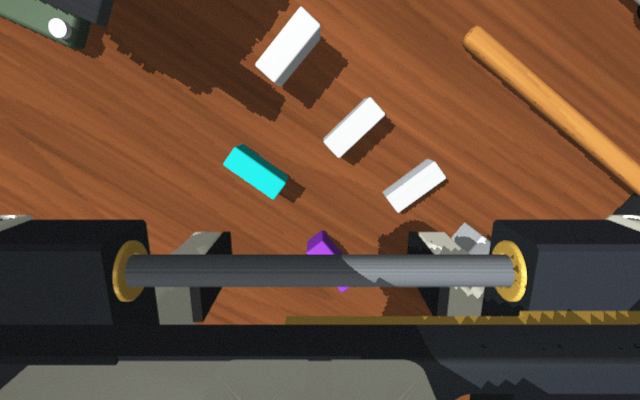

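```bash
python3 - <<'E'
from h import *
f=load("wrist5"); C=cloud(f)*1000; hsv=cv2.cvtColor(f["pixels"],cv2.COLOR_RGB2HSV)
m=((hsv[...,1]<40)&(hsv[...,2]>120)).astype(np.uint8); m[215:]=0
k,l,st,ce=cv2.connectedComponentsWithStats(m)
for i in range(1,k):
    if st[i,4]<200: continue
    p=C[l==i]; zt=np.percentile(p[:,2],80); t=p[abs(p[:,2]-zt)<4]
    # refine: rays of the pixels on plane zt
    r=cv2.minAreaRect(t[:,:2].astype(np.float32)); print(ce[i].round(),st[i,4],"zt",zt.round(1),np.round(r[0],1),np.round(r[1],1),round(r[2],1),"mean",t.mean(0).round(1))
s=(hsv[...,0]>80)&(hsv[...,0]<100)&(hsv[...,1]>120);p=C[s&(C[...,2]>36)&(C[...,1]>-300)]
print("turq",cv2.minAreaRect(p[:,:2].astype(np.float32)))
E
```

```text
[287.  44.] 2114 zt 64.9 [531.  -91.8] [26.2 69. ] 81.3 mean [531.6 -92.2  64.1]
[57. 28.] 318 zt 34.1 [419.6 119.5] [17.8 18.6] 16.0 mean [419.7 119.4  33.4]
[354. 127.] 1682 zt 40.7 [ 502.2 -193.1] [26.2 69.5] 76.8 mean [ 502.6 -192.8   40.1]
[414. 185.] 1625 zt 28.5 [ 485.5 -294.1] [26.2 69.2] 71.0 mean [ 486.  -293.8   27.9]
turq ((440.8694763183594, -134.5123291015625), (70.62751770019531, 114.5584716796875), 80.11205291748047)
```

```bash
python3 - <<'E'
from h import *
plan([499.8,-203.5,180],tool_rpy(256.8,-35),wmax=6.8)
E
```

```text
t 6.38 pos [ 440.7 -184.4  260.5] rpy [ -89.6   -0.4 -147. ] q [ 0.02  0.   -0.36  0.01 -1.21  2.12] F [-0.8  0.  -1.1] w 87.9 | d [ 59.1 -19.1 -80.5] rot [ 13.2 -42.5 -32.8] rows 9
[[-4, 9, 5], [-5, 9, 5], [-5, 9, 6], [-5, 9, 6], [-5, 8, 6], [-5, 8, 6], [-5, 8, 6], [-5, 8, 6], [-5, 8, 7]] rot/row [ 1.5 -4.7 -3.6]
```

Request:
move_arm(
  deltas=[
    {"dp": [-4,6,5],"rotation": [1.5,-4.7,-3.6]},
    {"dp": [-5,6,5],"rotation": [1.5,-4.7,-3.6]},
    {"dp": [-5,6,6],"rotation": [1.5,-4.7,-3.6]},
    {"dp": [-5,6,6],"rotation": [1.5,-4.7,-3.6]},
    {"dp": [-5,6,6],"rotation": [1.5,-4.7,-3.6]},
  ],
)

```text
t: 6.8
eef_pos: [0.4811, -0.1923, 0.2342]
ee_rot: [-1.49, -0.344, -2.158]
force: [-0.4, -1.5, -0.3]
width: 0.0876
```

```bash
python3 - <<'E'
from h import *
plan([499.8,-203.5,150],tool_rpy(256.8,-35),wmax=6.8)
E
```

```text
t 6.8 pos [ 481.1 -192.3  234.2] rpy [ -85.4  -19.7 -123.6] q [ 0.22  0.13 -0.45  0.32 -1.2   2.2 ] F [-0.4 -1.5 -0.3] w 87.6 | d [ 18.7 -11.2 -84.2] rot [  4.8 -18.8 -14.4] rows 4
[[-7, 20, 4], [-8, 20, 4], [-9, 19, 4], [-10, 19, 5]] rot/row [ 1.2 -4.7 -3.6]
```

Request:
move_arm(
  deltas=[
    {"dp": [-6,14,4],"rotation": [1.2,-4.7,-3.6]},
    {"dp": [-7,14,4],"rotation": [1.2,-4.7,-3.6]},
    {"dp": [-8,14,4],"rotation": [1.2,-4.7,-3.6]},
    {"dp": [-9,14,4],"rotation": [1,-4,-3]},
    {"dp": [-9,14,3],"rotation": [0,0,0]},
  ],
)

```text
t: 7.22
eef_pos: [0.5139, -0.1912, 0.155]
ee_rot: [-1.563, -0.613, -1.786]
force: [-0.3, -0.6, -0.4]
width: 0.088
```

```bash
python3 - <<'E'
from h import *
plan([499.8,-203.5,120],tool_rpy(256.8,-35),wmax=6.8)
E
```

```text
t 7.22 pos [ 513.9 -191.2  155. ] rpy [ -89.5  -35.1 -102.3] q [ 0.33  0.29 -0.65  0.61 -1.06  2.18] F [-0.3 -0.6 -0.4] w 88.0 | d [-14.1 -12.3 -35. ] rot [-1.   0.7  0.1] rows 2
[[-4, 19, -6], [-4, 19, -6]] rot/row [-0.5  0.4  0.1]
```

Request:
move_arm(
  deltas=[
    {"dp": [-4,18,-6],"rotation": [-0.5,0.3,0]},
    {"dp": [-4,18,-6],"rotation": [-0.5,0.3,0]},
    {"dp": [0,0,0],"rotation": [0,0,0]},
  ],
)

```text
t: 7.47
eef_pos: [0.5018, -0.1983, 0.1162]
ee_rot: [-1.576, -0.616, -1.789]
force: [-0.8, -0.2, -0.3]
width: 0.0877
```

```bash
python3 - <<'E'
from h import *
plan([499.8,-203.5,80],tool_rpy(256.8,-35),wmax=6.8)
wgrab("wrist6")
E
```

```text
t 7.47 pos [ 501.8 -198.3  116.2] rpy [ -90.3  -35.3 -102.5] q [ 0.31  0.33 -0.71  0.64 -0.98  2.13] F [-0.8 -0.2 -0.3] w 87.7 | d [ -2.   -5.2 -36.2] rot [-0.1  0.5  0.3] rows 1
[[-16, 33, -1]] rot/row [-0.1  0.5  0.3]
```

View pics/wrist6.png

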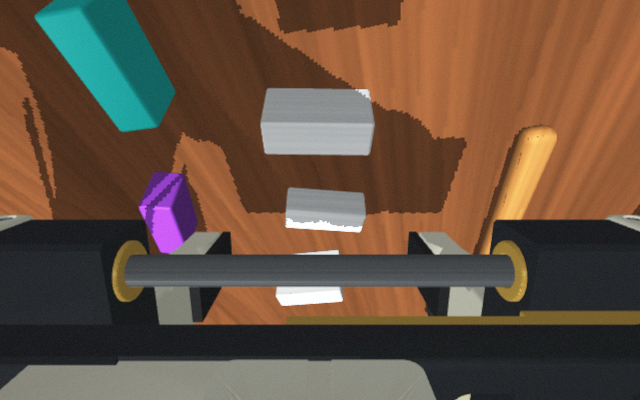

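Request:
move_arm(
  deltas=[
    {"dp": [-16,31,-1],"rotation": [0,0.3,0.3]},
    {"dp": [-16,24,0],"rotation": [0,0,0]},
    {"dp": [-6,10,0],"rotation": [0,0,0]},
    {"dp": [0,0,0],"rotation": [0,0,0]},
  ],
)

```text
t: 7.85
eef_pos: [0.5104, -0.1995, 0.0458]
ee_rot: [-1.554, -0.605, -1.799]
force: [-0.8, -0.7, 0.3]
width: 0.0873
```

```bash
python3 - <<'E'
from h import *
plan([499.8,-203.5,12.4],tool_rpy(256.8,-35),wmax=6.8)
E
```

```text
t 7.85 pos [ 510.4 -199.5   45.8] rpy [ -89.   -34.7 -103.1] q [ 0.27  0.43 -0.79  0.77 -0.82  1.98] F [-0.8 -0.7  0.3] w 87.3 | d [-10.6  -4.  -33.4] rot [-1.   0.1 -0.3] rows 1
[[-14, 31, -10]] rot/row [-1.   0.1 -0.3]
```

Request:
move_arm(
  deltas=[
    {"dp": [0,0,-10],"rotation": [-1,0,0]},
    {"dp": [0,0,0],"rotation": [0,0,0]},
  ],
)

```text
t: 8.02
eef_pos: [0.503, -0.1964, 0.0476]
ee_rot: [-1.568, -0.605, -1.8]
force: [0.4, -0.5, 0.4]
width: 0.0874
```

```bash
python3 - <<'E'
from h import *
plan([499.8,-203.5,12.4],tool_rpy(256.8,-35),wmax=6.8)
E
```

```text
t 8.02 pos [ 503.  -196.4   47.6] rpy [ -89.9  -34.7 -103.1] q [ 0.29  0.43 -0.78  0.73 -0.84  2.  ] F [ 0.4 -0.5  0.4] w 87.4 | d [ -3.2  -7.1 -35.2] rot [-0.2  0.1 -0.3] rows 1
[[-14, 33, -2]] rot/row [-0.2  0.1 -0.3]
```

Descending in small rows with lateral compensation.

Request:
move_arm(
  deltas=[
    {"dp": [-3,9,-2],"rotation": [0,0,0]},
    {"dp": [-4,8,-1],"rotation": [0,0,0]},
    {"dp": [0,0,0],"rotation": [0,0,0]},
  ],
)

```text
t: 8.27
eef_pos: [0.5043, -0.1977, 0.0319]
ee_rot: [-1.557, -0.602, -1.803]
force: [-0.7, 0.2, 0.2]
width: 0.0873
```

```bash
python3 - <<'E'
from h import *
plan([499.8,-203.5,12.4],tool_rpy(256.8,-35),wmax=6.8)
E
```

```text
t 8.27 pos [ 504.3 -197.7   31.9] rpy [ -89.2  -34.5 -103.3] q [ 0.27  0.44 -0.81  0.78 -0.79  1.95] F [-0.7  0.2  0.2] w 87.3 | d [ -4.5  -5.8 -19.5] rot [-0.7 -0.1 -0.5] rows 1
[[-6, 20, -3]] rot/row [-0.7 -0.1 -0.5]
```

Request:
move_arm(
  deltas=[
    {"dp": [-2,7,-5],"rotation": [-0.7,0,-0.3]},
    {"dp": [-2,7,-2],"rotation": [0,0,0]},
    {"dp": [-2,5,-1],"rotation": [0,0,0]},
    {"dp": [0,0,0],"rotation": [0,0,0]},
  ],
)

```text
t: 8.6
eef_pos: [0.4951, -0.202, 0.0113]
ee_rot: [-1.569, -0.607, -1.804]
force: [-1.1, -0.6, 0.2]
width: 0.0877
```

```bash
python3 - <<'E'
from h import *
plan([499.8,-203.5,12.4],tool_rpy(256.8,-35),wmax=6.8)
wgrab("wrist7")
E
```

```text
t 8.6 pos [ 495.1 -202.    11.3] rpy [ -89.9  -34.8 -103.3] q [ 0.26  0.47 -0.84  0.82 -0.76  1.9 ] F [-1.1 -0.6  0.2] w 87.7 | d [ 4.7 -1.5  1.1] rot [-0.  -0.1 -0.2] rows 1
[[1, -1, 5]] rot/row [-0.  -0.1 -0.2]
```

View pics/wrist7.png

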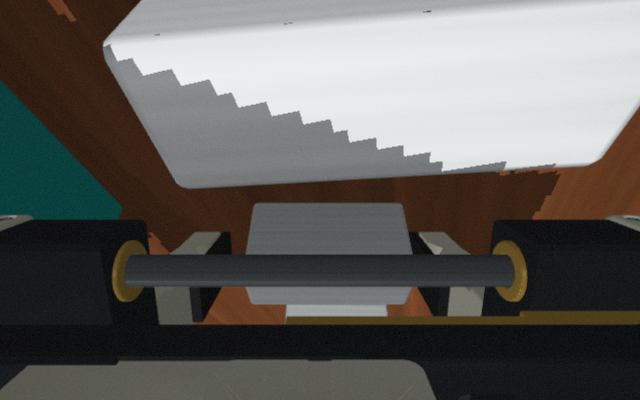

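Request:
move_arm(
  deltas=[
    {"dp": [0,0,5],"rotation": [0,0,0]},
    {"dp": [0,0,0],"rotation": [0,0,0]},
  ],
)

```text
t: 8.82
eef_pos: [0.5004, -0.2035, 0.0116]
ee_rot: [-1.569, -0.608, -1.803]
force: [-0.1, -1.0, 0.4]
width: 0.0878
```

Request:
move_arm(
  deltas=[
    {"dp": [0,0,0],"rotation": [0,0,0]},
    {"dp": [0,0,0],"rotation": [0,0,0]},
    {"dp": [0,0,0],"rotation": [0,0,0]},
    {"dp": [0,0,0],"rotation": [0,0,0]},
    {"dp": [0,0,0],"rotation": [0,0,0]},
  ],
  jaw=255,
  squeeze=40,
)

```text
t: 9.23
eef_pos: [0.5006, -0.2037, 0.0119]
ee_rot: [-1.569, -0.607, -1.804]
force: [1.3, -2.2, -2.5]
width: 0.0698
```

```bash
python3 - <<'E'
from h import *
plan([499.8,-203.5,12.4],tool_rpy(256.8,-35),wmax=6.8)
wgrab("wrist8")
E
```

```text
t 9.23 pos [ 500.6 -203.7   11.9] rpy [ -89.9  -34.8 -103.4] q [ 0.25  0.48 -0.83  0.82 -0.76  1.91] F [ 1.3 -2.2 -2.5] w 69.8 | d [-0.8  0.2  0.5] rot [-0.  -0.1 -0.2] rows 1
[[0, 0, -1]] rot/row [-0.  -0.1 -0.2]
```

View pics/wrist8.png

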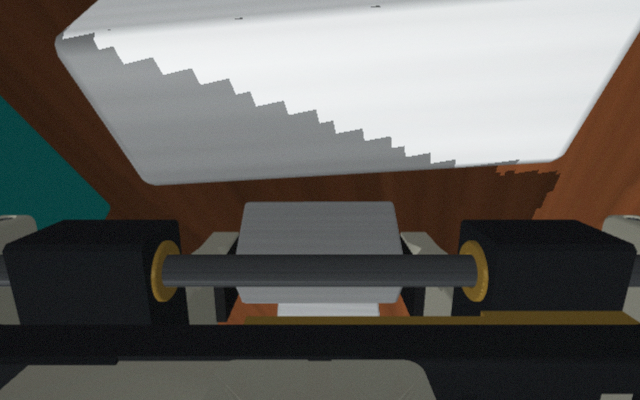

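Request:
move_arm(
  deltas=[
    {"dp": [8,-12,0],"rotation": [0,0,0]},
    {"dp": [15,-22,0],"rotation": [0,0,0]},
    {"dp": [20,-29,0],"rotation": [0,0,0]},
    {"dp": [22,-32,0],"rotation": [0,0,0]},
    {"dp": [22,-32,-5],"rotation": [0,0,0]},
  ],
  squeeze=50,
)

```text
t: 9.7
eef_pos: [0.4898, -0.2014, 0.1599]
ee_rot: [-1.593, -0.608, -1.792]
force: [1.5, -0.8, -5.6]
width: 0.0695
```

```bash
python3 - <<'E'
from h import *
plan([420,-150,500],tool_rpy(262,-35))
E
```

```text
t 9.7 pos [ 489.8 -201.4  159.9] rpy [ -91.3  -34.8 -102.7] q [ 0.31  0.27 -0.66  0.58 -1.08  2.21] F [ 1.5 -0.8 -5.6] w 69.5 | d [-69.8  51.4 340.1] rot [ 4.  -3.8 -0.2] rows 10
[[17, -30, -9], [17, -30, -9], [16, -30, -8], [16, -30, -8], [16, -30, -8], [16, -30, -8], [16, -30, -8], [16, -30, -8], [16, -30, -8], [16, -30, -8]] rot/row [ 0.4 -0.4 -0. ]
```

Request:
move_arm(
  deltas=[
    {"dp": [18,-34,-8],"rotation": [0.4,-0.5,0]},
    {"dp": [18,-34,-8],"rotation": [0.4,-0.5,0]},
    {"dp": [18,-34,-8],"rotation": [0.4,-0.5,0]},
    {"dp": [18,-34,-8],"rotation": [0.4,-0.5,0]},
    {"dp": [18,-34,-8],"rotation": [0.4,-0.5,0]},
  ],
)

```text
t: 10.12
eef_pos: [0.4532, -0.1694, 0.3549]
ee_rot: [-1.599, -0.598, -1.734]
force: [1.4, 0.8, -5.2]
width: 0.0697
```

Request:
move_arm(
  deltas=[
    {"dp": [18,-34,-8],"rotation": [0.4,-0.5,0]},
    {"dp": [18,-34,-8],"rotation": [0.4,-0.5,0]},
    {"dp": [14,-34,-8],"rotation": [0.4,-0.5,0]},
    {"dp": [8,-34,-8],"rotation": [0.4,-0.5,0]},
  ],
)

```text
t: 10.45
eef_pos: [0.4237, -0.1357, 0.5045]
ee_rot: [-1.6, -0.589, -1.687]
force: [1.7, 1.1, -6.2]
width: 0.07
```

```bash
python3 - <<'E'
from h import *
plan([400,250,505],tool_rpy(278.8,-35))
E
```

```text
t 10.45 pos [ 423.7 -135.7  504.5] rpy [-91.6 -33.7 -96.6] q [ 0.54 -0.07 -0.2   0.45 -1.82  2.51] F [ 1.7  1.1 -6.2] w 70.0 | d [-23.7 385.7   0.5] rot [ 10.4 -12.7  -1.5] rows 11
[[-29, -19, -7], [-29, -19, -6], [-29, -19, -5], [-29, -20, -4], [-29, -20, -3], [-29, -20, -2], [-29, -20, -1], [-29, -20, 0], [-29, -20, 1], [-29, -20, 1], [-29, -20, 2]] rot/row [ 0.9 -1.2 -0.1]
```

Request:
move_arm(
  deltas=[
    {"dp": [-31,-22,-7],"rotation": [0.9,-1.2,-0.1]},
    {"dp": [-31,-21,-6],"rotation": [0.9,-1.2,-0.1]},
    {"dp": [-31,-21,-5],"rotation": [0.9,-1.2,-0.1]},
    {"dp": [-31,-21,-4],"rotation": [0.9,-1.2,-0.1]},
    {"dp": [-31,-21,-3],"rotation": [0.9,-1.2,-0.1]},
  ],
)

```text
t: 10.87
eef_pos: [0.4089, 0.0573, 0.5123]
ee_rot: [-1.581, -0.58, -1.567]
force: [0.8, 0.1, -4.8]
width: 0.0701
```

```bash
python3 - <<'E'
from h import *
plan([400,250,505],tool_rpy(278.8,-35))
E
```

```text
t 10.87 pos [408.9  57.3 512.3] rpy [-90.6 -33.2 -89.8] q [ 0.95 -0.02 -0.1   0.35 -1.96  2.25] F [ 0.8  0.1 -4.8] w 70.1 | d [ -8.9 192.7  -7.3] rot [ 5.4 -7.1 -1.8] rows 6
[[-28, -17, -2], [-27, -17, -1], [-27, -17, 0], [-27, -17, 1], [-27, -17, 2], [-27, -17, 3]] rot/row [ 0.9 -1.2 -0.3]
```

Request:
move_arm(
  deltas=[
    {"dp": [-31,-20,-2],"rotation": [0.9,-1.2,-0.3]},
    {"dp": [-31,-20,-1],"rotation": [0.9,-1.2,-0.3]},
    {"dp": [-31,-20,0],"rotation": [0.9,-1.2,-0.3]},
    {"dp": [-31,-20,1],"rotation": [0.9,-1.2,-0.3]},
    {"dp": [-31,-20,2],"rotation": [0.9,-1.2,-0.3]},
  ],
)

```text
t: 11.28
eef_pos: [0.3936, 0.2519, 0.5052]
ee_rot: [-1.579, -0.598, -1.426]
force: [1.5, 0.1, -5.6]
width: 0.0698
```

```bash
python3 - <<'E'
from h import *
print(press2w(0,235,210))
plan(press2w(0,235,210),tool_rpy(278.8,-35))
E
```

```text
[455.54832847 443.73366964 210.        ]
t 11.28 pos [393.6 251.9 505.2] rpy [-90.5 -34.2 -81.7] q [ 1.22  0.16  0.09  0.3  -2.03  2.13] F [ 1.5  0.1 -5.6] w 69.8 | d [  61.9  191.8 -295.2] rot [ 0.8 -0.4 -0.8] rows 10
[[-32, 14, 9], [-32, 14, 9], [-32, 14, 9], [-32, 14, 9], [-32, 14, 9], [-32, 14, 9], [-32, 14, 9], [-32, 14, 9], [-32, 14, 9], [-32, 14, 9]] rot/row [ 0.1 -0.  -0.1]
```

Request:
move_arm(
  deltas=[
    {"dp": [-34,4,9],"rotation": [0,0,0]},
    {"dp": [-34,8,9],"rotation": [0,0,0]},
    {"dp": [-34,14,9],"rotation": [0,0,0]},
    {"dp": [-34,16,9],"rotation": [0,0,0]},
    {"dp": [-34,16,9],"rotation": [0,0,0]},
  ],
)

```text
t: 11.7
eef_pos: [0.4186, 0.3789, 0.3554]
ee_rot: [-1.579, -0.585, -1.416]
force: [1.1, 1.1, -5.1]
width: 0.0698
```

Request:
move_arm(
  deltas=[
    {"dp": [-32,18,9],"rotation": [0,0,0]},
    {"dp": [-32,18,9],"rotation": [0,0,0]},
    {"dp": [-32,18,9],"rotation": [0,0,0]},
    {"dp": [-20,14,6],"rotation": [0,0,0]},
    {"dp": [0,0,0],"rotation": [0,0,0]},
  ],
)

```text
t: 12.12
eef_pos: [0.4375, 0.4467, 0.2115]
ee_rot: [-1.597, -0.591, -1.406]
force: [0.1, -0.6, -6.8]
width: 0.0698
```

```bash
python3 - <<'E'
from h import *
plan(press2w(0,235,210),tool_rpy(278.8,-35))
wgrab("wrist9")
E
```

```text
t 12.12 pos [437.5 446.7 211.5] rpy [-91.5 -33.8 -80.5] q [ 1.25  0.57  0.07  0.24 -1.62  1.99] F [ 0.1 -0.6 -6.8] w 69.8 | d [18.1 -2.9 -1.5] rot [ 1.1  0.6 -1.1] rows 1
[[4, 4, 17]] rot/row [ 1.1  0.6 -1.1]
```

View pics/wrist9.png

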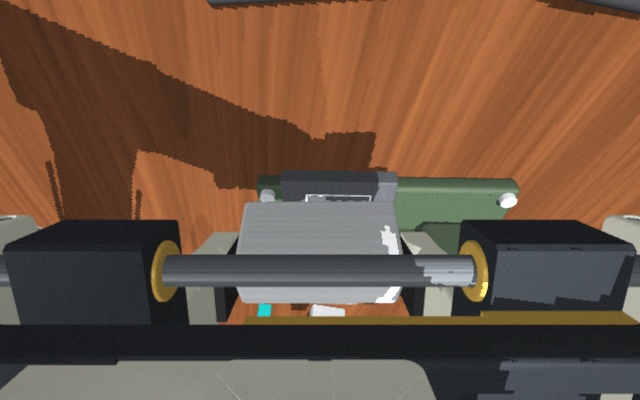

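```bash
python3 - <<'E'
from h import *
plan(press2w(0,170,265),tool_rpy(278.8,-35))
E
```

```text
t 12.17 pos [437.4 446.1 213.3] rpy [-91.5 -33.9 -80.5] q [ 1.25  0.57  0.07  0.24 -1.62  1.99] F [-0.5 -1.3 -7. ] w 70.0 | d [ 28.1 -66.6  51.7] rot [ 1.1  0.6 -1.1] rows 3
[[29, -1, 6], [29, -1, 6], [29, -1, 6]] rot/row [ 0.4  0.2 -0.4]
```

Request:
move_arm(
  deltas=[
    {"dp": [29,-1,7],"rotation": [0.4,0.2,-0.4]},
    {"dp": [29,-1,6],"rotation": [0.4,0.2,-0.4]},
    {"dp": [29,-1,6],"rotation": [0.4,0.2,-0.4]},
    {"dp": [0,0,0],"rotation": [0,0,0]},
  ],
)

```text
t: 12.5
eef_pos: [0.4669, 0.378, 0.2648]
ee_rot: [-1.572, -0.616, -1.414]
force: [0.8, -0.0, -4.7]
width: 0.0703
```

```bash
python3 - <<'E'
from h import *
plan(press2w(0,235,210),tool_rpy(278.8,-35))
wgrab("wrist10")
E
```

```text
t 12.5 pos [466.9 378.  264.8] rpy [-90.1 -35.3 -81. ] q [ 1.19  0.47 -0.    0.3  -1.64  2.04] F [ 0.8 -0.  -4.7] w 70.3 | d [-11.3  65.8 -54.8] rot [-0.   0.2  0.3] rows 3
[[-29, 2, 0], [-29, 2, 0], [-29, 2, 0]] rot/row [-0.   0.1  0.1]
```

View pics/wrist10.png

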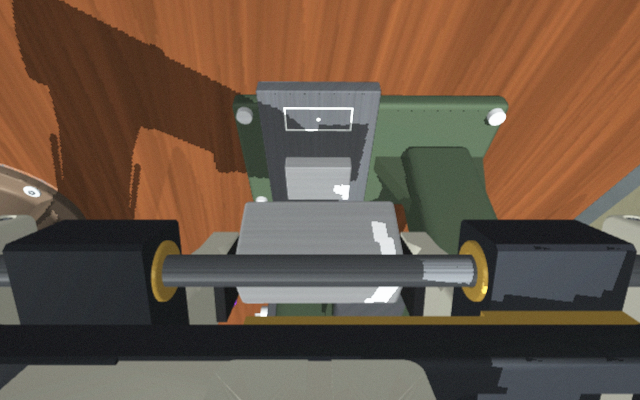

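```bash
python3 - <<'E'
from h import *
f=load("wrist10"); g=cv2.cvtColor(f["pixels"],cv2.COLOR_RGB2GRAY); C=cloud(f)*1000
r=g[100:140,270:365]; m=np.zeros_like(g); m[100:140,270:365]=(r>150)*255
m[112:127,290:347]=0  # drop the centre mark
v,u=np.nonzero(m)
T=f["cam_to_world"]
d=np.stack([(u-f["cx"])/f["fx"],(v-f["cy"])/f["fy"],np.ones(len(u))],-1)@T[:3,:3].T
P=(T[:3,3]+d*((.045-T[2,3])/d[:,2])[:,None])*1000
R=cv2.minAreaRect(P[:,:2].astype(np.float32)); print("outline world",R,len(u),"depth z",np.median(C[v,u][:,2]))
Pf=Ro.from_euler("z",-8.8,degrees=True).apply(P-np.array([491.5,211.5,0]))
print("in press guess",cv2.minAreaRect(Pf[:,:2].astype(np.float32)),Pf.min(0),Pf.max(0))
cv2.imwrite("pics/z10.png",cv2.resize(f["pixels"][95:145,260:380,::-1],None,fx=6,fy=6,interpolation=cv2.INTER_NEAREST))
# long edges slope
for lo,hi in ((100,112),(127,140)):
    k=(v>=lo)&(v<hi)&(u>292)&(u<345); print(np.polyfit(Pf[k,0],Pf[k,1],1))
E
```

```text
outline world ((478.58770751953125, 293.7421569824219), (76.17253875732422, 30.734973907470703), 8.97003173828125) 428 depth z 44.99156440128016
in press guess ((-0.178497314453125, 83.24945831298828), (76.17252349853516, 30.734968185424805), 0.17003801465034485) [-38.29132282  67.77324199  45.        ] [37.88859174 98.71973863 45.        ]
[2.86060364e-03 9.73525595e+01]
[2.96415297e-03 6.85915194e+01]
```

View pics/z10.png

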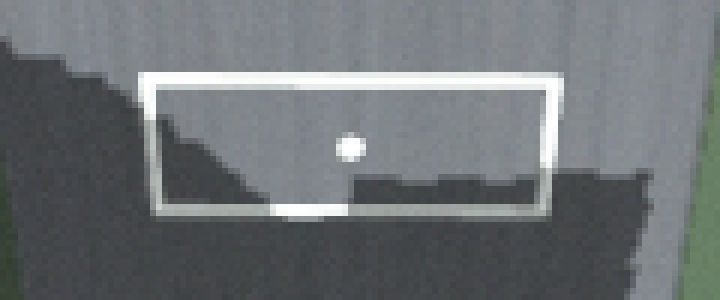

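```bash
cat >>h.py <<'E'
Rp=Ro.from_euler("xyz",[-89.9,-34.8,-103.4],degrees=True)
O=Rp.inv().apply(np.array([502.3,-192.9,0])-np.array([500.6,-203.7,11.9]))
O[2]=0
def place(dy=0,dz=0,dx=0,spot=(478.6,293.5),yaw=8.97):
    """TCP for the block at spot shifted by dx,dy (press axes), dz"""
    rpy=[-90,-34.8,yaw-90]
    c=np.array([*spot,45.])+Ro.from_euler("z",yaw,degrees=True).apply([dx,dy,dz])
    return c-Ro.from_euler("xyz",rpy,degrees=True).apply(O),rpy
E
python3 - <<'E'
from h import *
print("O",O); print(place()[0])
plan(*place(95,8))
E
```

```text
O [-15.74197753   3.54943824   0.        ]
[480.29962318 282.7325157   56.89877857]
t 12.55 pos [466.2 379.2 263.5] rpy [-90.1 -35.2 -81. ] q [ 1.19  0.47 -0.    0.3  -1.64  2.04] F [ 0.2 -0.1 -5.5] w 69.7 | d [  -0.7   -2.7 -198.6] rot [0.1 0.  0.4] rows 6
[[-19, 27, 0], [-19, 27, 0], [-19, 27, 0], [-19, 27, 0], [-19, 27, 0], [-19, 27, 0]] rot/row [0.  0.  0.1]
```

Request:
move_arm(
  deltas=[
    {"dp": [-19,27,0],"rotation": [0,0,0]},
    {"dp": [-19,27,0],"rotation": [0,0,0]},
    {"dp": [-19,27,0],"rotation": [0,0,0]},
    {"dp": [-19,27,0],"rotation": [0,0,0]},
    {"dp": [-19,27,0],"rotation": [0,0,0]},
  ],
)

```text
t: 12.97
eef_pos: [0.4688, 0.3863, 0.1067]
ee_rot: [-1.554, -0.589, -1.425]
force: [0.2, 0.9, -6.9]
width: 0.0695
```

```bash
python3 - <<'E'
from h import *
plan(*place(95,8))
E
```

```text
t 12.97 pos [468.8 386.3 106.7] rpy [-89.  -33.7 -81.6] q [ 1.19  0.59 -0.17  0.31 -1.34  1.95] F [ 0.2  0.9 -6.9] w 69.5 | d [ -3.4  -9.8 -41.8] rot [-0.7 -0.5 -1.1] rows 2
[[-8, 20, -3], [-8, 20, -3]] rot/row [-0.3 -0.2 -0.5]
```

Request:
move_arm(
  deltas=[
    {"dp": [-7,18,-3],"rotation": [-0.4,-0.2,-0.6]},
    {"dp": [-7,14,-3],"rotation": [-0.3,-0.2,-0.5]},
    {"dp": [0,0,0],"rotation": [0,0,0]},
  ],
)

```text
t: 13.22
eef_pos: [0.4615, 0.3776, 0.0657]
ee_rot: [-1.577, -0.611, -1.414]
force: [-0.4, -1.6, -6.8]
width: 0.0697
```

```bash
python3 - <<'E'
from h import *
plan(*place(60,8))
plan(*place(95,8))
E
```

```text
t 13.22 pos [461.5 377.6  65.7] rpy [-90.3 -35.  -81. ] q [ 1.2   0.64 -0.21  0.3  -1.29  1.93] F [-0.4 -1.6 -6.8] w 69.7 | d [  9.4 -35.6  -0.8] rot [0.3 0.  0.2] rows 1
[[30, 22, 4]] rot/row [0.3 0.  0.2]
t 13.22 pos [461.5 377.6  65.7] rpy [-90.3 -35.  -81. ] q [ 1.2   0.64 -0.21  0.3  -1.29  1.93] F [-0.4 -1.6 -6.8] w 69.7 | d [ 4.  -1.  -0.8] rot [0.3 0.  0.2] rows 1
[[1, 2, 4]] rot/row [0.3 0.  0.2]
```

Request:
move_arm(
  deltas=[
    {"dp": [13,9,4],"rotation": [0.2,0,0.1]},
    {"dp": [13,9,0],"rotation": [0,0,0]},
    {"dp": [13,9,0],"rotation": [0,0,0]},
    {"dp": [0,0,0],"rotation": [0,0,0]},
  ],
)

```text
t: 13.55
eef_pos: [0.474, 0.3342, 0.0688]
ee_rot: [-1.568, -0.606, -1.412]
force: [-0.4, 0.2, -7.1]
width: 0.0696
```

```bash
python3 - <<'E'
from h import *
plan(*place(0,8))
E
```

```text
t 13.55 pos [474.  334.2  68.8] rpy [-89.9 -34.7 -80.9] q [ 1.16  0.59 -0.3   0.34 -1.23  1.94] F [-0.4  0.2 -7.1] w 69.6 | d [  6.3 -51.5  -3.9] rot [-0.2  0.1 -0.1] rows 2
[[20, 16, -1], [20, 16, -1]] rot/row [-0.1  0.  -0. ]
```

Request:
move_arm(
  deltas=[
    {"dp": [12,11,-1],"rotation": [0,0,0]},
    {"dp": [12,10,-1],"rotation": [0,0,0]},
    {"dp": [10,8,0],"rotation": [0,0,0]},
    {"dp": [0,0,0],"rotation": [0,0,0]},
  ],
)

```text
t: 13.88
eef_pos: [0.4818, 0.293, 0.0702]
ee_rot: [-1.558, -0.597, -1.415]
force: [-1.4, -0.8, -6.8]
width: 0.0698
```

```bash
python3 - <<'E'
from h import *
from station import arm
plan(*place(0,3))
f=arm.grab_frame("side"); cv2.imwrite("pics/side11.png",cv2.resize(f["pixels"][120:260,190:340,::-1],None,fx=4,fy=4,interpolation=cv2.INTER_CUBIC))
wgrab("wrist11")
E
```

```text
t 13.88 pos [481.8 293.   70.2] rpy [-89.3 -34.2 -81.1] q [ 1.12  0.55 -0.38  0.37 -1.17  1.95] F [-1.4 -0.8 -6.8] w 69.8 | d [ -1.5 -10.3 -10.3] rot [-0.7 -0.1 -0.6] rows 1
[[2, 14, -3]] rot/row [-0.7 -0.1 -0.6]
```

View pics/side11.png

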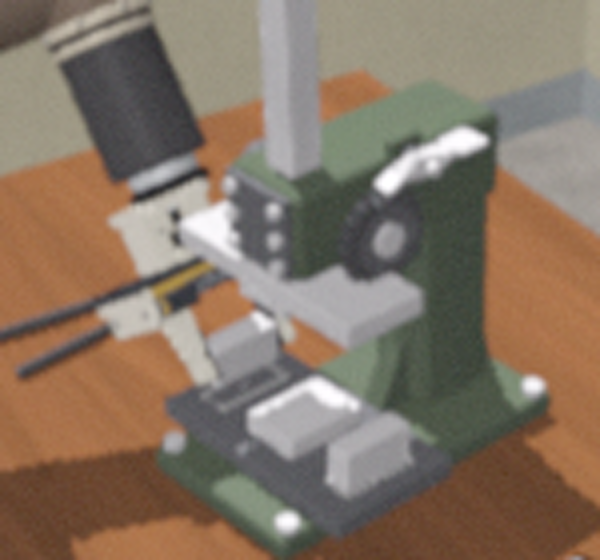

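View pics/wrist11.png

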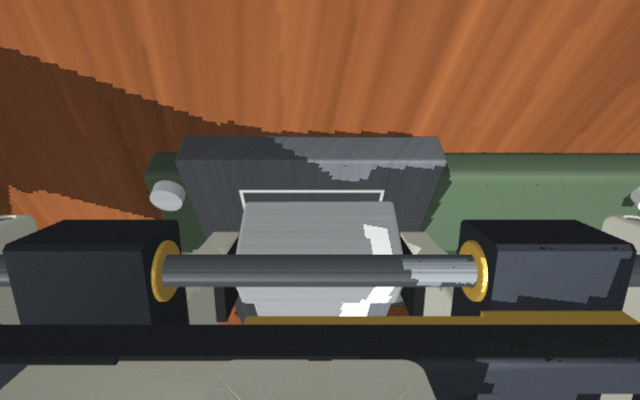

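Request:
move_arm(
  deltas=[
    {"dp": [4,6,-3],"rotation": [-0.7,0,-0.6]},
    {"dp": [2,5,-1],"rotation": [0,0,0]},
    {"dp": [0,0,0],"rotation": [0,0,0]},
  ],
)

```text
t: 14.23
eef_pos: [0.4809, 0.2854, 0.0654]
ee_rot: [-1.567, -0.604, -1.415]
force: [-0.1, 0.4, -5.8]
width: 0.0696
```

```bash
python3 - <<'E'
from h import *
plan(*place(0,2))
E
```

```text
t 14.23 pos [480.9 285.4  65.4] rpy [-89.8 -34.6 -81.1] q [ 1.11  0.55 -0.39  0.37 -1.16  1.95] F [-0.1  0.4 -5.8] w 69.6 | d [-0.6 -2.7 -6.5] rot [-0.2 -0.1 -0.2] rows 1
[[-2, 7, -1]] rot/row [-0.2 -0.1 -0.2]
```

Request:
move_arm(
  deltas=[
    {"dp": [-1,4,-1],"rotation": [-0.2,-0.1,-0.2]},
    {"dp": [-1,3,0],"rotation": [0,0,0]},
    {"dp": [0,0,0],"rotation": [0,0,0]},
  ],
)

```text
t: 14.48
eef_pos: [0.4802, 0.2834, 0.0574]
ee_rot: [-1.572, -0.608, -1.412]
force: [-0.8, -0.1, -6.6]
width: 0.0693
```

```bash
python3 - <<'E'
from h import *
plan(*place(0,0))
f=wgrab("wrist12")
cv2.imwrite("pics/wrist12z.png",cv2.resize(f["pixels"][120:240,160:460,::-1],None,fx=2.6,fy=2.6,interpolation=cv2.INTER_CUBIC))
E
```

```text
t 14.48 pos [480.2 283.4  57.4] rpy [-90.1 -34.8 -80.9] q [ 1.11  0.56 -0.4   0.37 -1.15  1.94] F [-0.8 -0.1 -6.6] w 69.3 | d [ 0.1 -0.6 -0.5] rot [0.  0.1 0. ] rows 1
[[0, 1, 0]] rot/row [0.  0.1 0. ]
```

View pics/wrist12z.png

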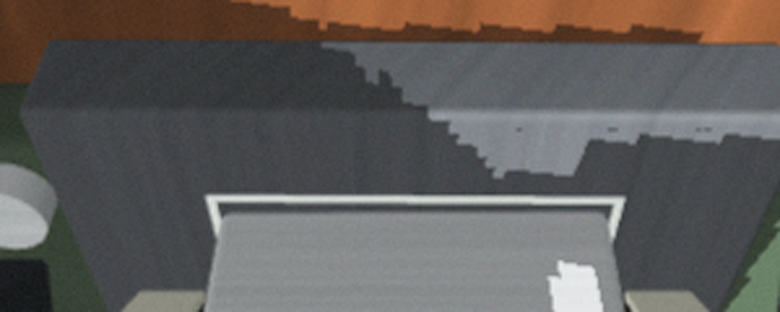

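```bash
python3 - <<'E'
from h import *
f=load("wrist12"); g=cv2.cvtColor(f["pixels"],cv2.COLOR_RGB2GRAY).astype(int); T=f["cam_to_world"]
for u in (260,285,310,335,360,380): print(u,[int(x) for x in g[190:210,u]])
def w(u,v):
    d=T[:3,:3]@[(u-f["cx"])/f["fx"],(v-f["cy"])/f["fy"],1]; p=(T[:3,3]+d*((.045-T[2,3])/d[2]))*1000
    return Ro.from_euler("z",-8.97,degrees=True).apply(p-np.array([478.6,293.5,0]))[:2].round(2)
for u in (260,310,380): print([w(u,v) for v in (194,195,196,197,198,199,200,201,202)])
for v in (203,205,208,212): print(v,[int(x) for x in g[v,236:252]],[int(x) for x in g[v,386:404]])
print(w(240,205),w(400,205))
E
```

```text
260 [73, 68, 68, 71, 107, 188, 218, 167, 88, 68, 68, 91, 120, 139, 141, 138, 143, 140, 138, 138]
285 [70, 71, 71, 71, 86, 175, 214, 183, 109, 73, 72, 87, 124, 142, 142, 138, 137, 139, 137, 136]
310 [71, 73, 72, 71, 86, 173, 213, 183, 111, 71, 67, 103, 126, 139, 139, 137, 137, 140, 138, 137]
335 [69, 65, 72, 72, 70, 159, 208, 198, 135, 75, 72, 101, 132, 140, 142, 138, 136, 136, 137, 139]
360 [69, 70, 71, 66, 72, 153, 208, 195, 135, 70, 70, 100, 131, 141, 137, 139, 136, 139, 140, 137]
380 [69, 72, 67, 76, 72, 127, 194, 213, 154, 72, 78, 103, 132, 141, 140, 136, 137, 135, 135, 136]
[array([-27.48,  15.61]), array([-27.57,  14.91]), array([-27.66,  14.21]), array([-27.76,  13.5 ]), array([-27.85,  12.79]), array([-27.94,  12.07]), array([-28.04,  11.35]), array([-28.13,  10.62]), array([-28.23,   9.89])]
[array([-4.34, 15.66]), array([-4.36, 14.96]), array([-4.37, 14.25]), array([-4.38, 13.54]), array([-4.4 , 12.83]), array([-4.41, 12.11]), array([-4.43, 11.39]), array([-4.44, 10.66]), array([-4.45,  9.93])]
[array([28.03, 15.71]), array([28.13, 15.02]), array([28.22, 14.31]), array([28.32, 13.61]), array([28.42, 12.89]), array([28.51, 12.18]), array([28.61, 11.45]), array([28.71, 10.73]), array([28.81,  9.99])]
203 [71, 68, 72, 72, 102, 176, 218, 214, 180, 108, 135, 140, 141, 139, 144, 143] [142, 137, 138, 140, 141, 135, 118, 79, 128, 201, 215, 211, 164, 67, 67, 69, 70, 71]
205 [71, 68, 70, 73, 73, 134, 205, 216, 201, 166, 150, 144, 141, 140, 139, 142] [136, 136, 138, 135, 138, 139, 136, 135, 168, 217, 214, 183, 78, 66, 72, 72, 71, 72]
208 [71, 69, 67, 67, 74, 85, 160, 210, 178, 153, 147, 140, 138, 141, 138, 137] [139, 134, 138, 139, 138, 137, 134, 137, 175, 214, 193, 105, 67, 70, 72, 70, 70, 73]
212 [67, 72, 67, 73, 70, 66, 80, 118, 155, 148, 143, 138, 139, 142, 140, 142] [135, 134, 137, 137, 136, 136, 131, 132, 147, 145, 79, 68, 70, 75, 72, 70, 72, 77]
[-38.13   7.64] [38.72  7.78]
```

Request:
move_arm(
  deltas=[
    {"dp": [-1.2,-0.9,0.3],"rotation": [-0.4,0.6,0]},
    {"dp": [0,0,0],"rotation": [0,0,0]},
  ],
)

```text
t: 14.7
eef_pos: [0.4803, 0.2852, 0.0574]
ee_rot: [-1.572, -0.609, -1.426]
force: [-0.6, 0.1, -5.7]
width: 0.0699
```

```bash
cat > chk.py <<'E'
from h import *
import sys
plan(*place(0,0))
f=wgrab(sys.argv[1]); g=cv2.cvtColor(f["pixels"],cv2.COLOR_RGB2GRAY).astype(float); T=f["cam_to_world"]
cv2.imwrite(f"pics/{sys.argv[1]}z.png",cv2.resize(f["pixels"][120:240,160:460,::-1],None,fx=2.6,fy=2.6,interpolation=cv2.INTER_CUBIC))
def w(u,v):
    d=T[:3,:3]@[(u-f["cx"])/f["fx"],(v-f["cy"])/f["fy"],1]; p=(T[:3,3]+d*((.045-T[2,3])/d[2]))*1000
    return Ro.from_euler("z",-8.97,degrees=True).apply(p-np.array([478.6,293.5,0]))[:2]
L=[];B=[]
for u in range(262,382,4):
    c=g[185:215,u]; k=int(np.argmax(c[:20])); s=slice(k-2,k+3); wt=np.clip(c[s]-90,0,None)
    L.append(w(u,185+(np.arange(k-2,k+3)*wt).sum()/wt.sum()))
    j=k+3
    while j<29 and c[j]<105: j+=1
    B.append(w(u,185+j-1+(105-c[j-1])/(c[j]-c[j-1])))
L=np.array(L);B=np.array(B)
for n,a in (("line",L),("block",B)):
    p=np.polyfit(a[:,0],a[:,1],1); print(n,"slope deg",np.degrees(p[0]).round(2),"y at 0",p[1].round(2),"res",np.std(a[:,1]-np.polyval(p,a[:,0])).round(2))
E
python3 chk.py wrist13
```

```text
t 14.7 pos [480.3 285.2  57.4] rpy [-90.1 -34.9 -81.7] q [ 1.11  0.57 -0.39  0.36 -1.16  1.94] F [-0.6  0.1 -5.7] w 69.9 | d [ 0.  -2.5 -0.5] rot [ 0.4 -0.5  0.1] rows 1
[[2, 2, 0]] rot/row [ 0.4 -0.5  0.1]
line slope deg -0.33 y at 0 13.96 res 0.04
 ** On entry to DLASCL parameter number  4 had an illegal value
 ** On entry to DLASCL parameter number  4 had an illegal value
 ** On entry to DLASCL parameter number  4 had an illegal value
 ** On entry to DLASCL parameter number  4 had an illegal value
 ** On entry to DLASCL parameter number  5 had an illegal value
 ** On entry to DLASCL parameter number  4 had an illegal valuechk.py:15: RuntimeWarning: divide by zero encountered in scalar divide
  B.append(w(u,185+j-1+(105-c[j-1])/(c[j]-c[j-1])))
chk.py:7: RuntimeWarning: invalid value encountered in multiply
  d=T[:3,:3]@[(u-f["cx"])/f["fx"],(v-f["cy"])/f["fy"],1]; p=(T[:3,3]+d*((.045-T[2,3])/d[2]))*1000
Traceback (most recent call last):
  File "chk.py", line 18, in <module>
    p=np.polyfit(a[:,0],a[:,1],1); print(n,"slope deg",np.degrees(p[0]).round(2),"y at 0",p[1].round(2),"res",np.std(a[:,1]-np.polyval(p,a[:,0])).round(2))
numpy.linalg.LinAlgError: SVD did not converge in Linear Least Squares
```

View pics/wrist13z.png

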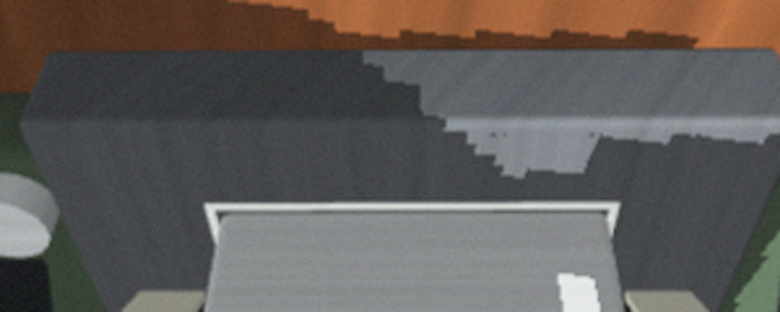

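```bash
python3 - <<'E'
from h import *
f=load("wrist13"); g=cv2.cvtColor(f["pixels"],cv2.COLOR_RGB2GRAY).astype(int)
for u in (260,285,310,335,360,380): print(u,[int(x) for x in g[190:210,u]])
for v in (203,205,208): print(v,[int(x) for x in g[v,236:252]],[int(x) for x in g[v,386:404]])
E
```

```text
260 [68, 70, 67, 66, 69, 71, 69, 84, 173, 214, 183, 124, 124, 140, 143, 140, 141, 140, 141, 140]
285 [73, 68, 72, 71, 71, 70, 70, 88, 177, 217, 169, 107, 128, 142, 141, 137, 141, 137, 139, 138]
310 [74, 74, 74, 71, 74, 73, 74, 105, 189, 220, 172, 113, 133, 142, 143, 138, 139, 140, 139, 141]
335 [72, 72, 67, 70, 69, 72, 69, 105, 180, 218, 170, 114, 133, 144, 143, 142, 138, 136, 139, 138]
360 [70, 64, 70, 70, 72, 71, 71, 118, 188, 216, 156, 102, 134, 141, 139, 138, 139, 137, 136, 137]
380 [72, 71, 72, 73, 71, 71, 74, 126, 193, 214, 161, 104, 134, 141, 138, 139, 137, 138, 137, 138]
203 [69, 71, 71, 125, 200, 218, 204, 149, 75, 105, 134, 140, 140, 146, 142, 141] [143, 145, 142, 142, 139, 136, 126, 158, 216, 217, 195, 125, 70, 64, 71, 73, 73, 74]
205 [71, 70, 73, 88, 159, 217, 218, 192, 132, 153, 154, 145, 143, 141, 141, 139] [142, 136, 136, 138, 137, 138, 134, 157, 199, 211, 169, 79, 68, 70, 71, 71, 76, 72]
208 [73, 72, 66, 71, 97, 166, 218, 210, 177, 154, 146, 136, 142, 138, 139, 139] [137, 136, 137, 138, 137, 136, 133, 136, 172, 185, 77, 73, 69, 70, 75, 75, 73, 69]
```

Request:
move_arm(
  deltas=[
    {"dp": [-0.4,0.6,-0.3],"rotation": [0,0,0]},
    {"dp": [-0.3,0.4,0],"rotation": [0,0,0]},
    {"dp": [0,0,0],"rotation": [0,0,0]},
  ],
)

```text
t: 15.0
eef_pos: [0.4801, 0.2852, 0.0571]
ee_rot: [-1.571, -0.609, -1.425]
force: [0.0, 0.4, -5.6]
width: 0.0697
```

```bash
python3 - <<'E'
from h import *
plan(*place(0,0))
f=wgrab("wrist14"); g=cv2.cvtColor(f["pixels"],cv2.COLOR_RGB2GRAY).astype(int)
for u in (260,320,380): print(u,[int(x) for x in g[192:208,u]])
E
```

```text
t 15.0 pos [480.1 285.2  57.1] rpy [-90.  -34.9 -81.7] q [ 1.11  0.57 -0.39  0.36 -1.16  1.94] F [ 0.   0.4 -5.6] w 69.7 | d [ 0.2 -2.5 -0.2] rot [ 0.4 -0.5  0.1] rows 1
[[2, 2, 0]] rot/row [ 0.4 -0.5  0.1]
260 [66, 70, 73, 67, 70, 71, 130, 200, 219, 168, 119, 140, 143, 140, 140, 141]
320 [68, 70, 66, 65, 69, 72, 157, 211, 199, 151, 132, 139, 140, 141, 139, 137]
380 [70, 74, 72, 70, 71, 69, 156, 206, 185, 139, 135, 140, 139, 138, 138, 140]
```

Request:
move_arm(
  deltas=[
    {"dp": [-0.6,0.8,0],"rotation": [0,0,0]},
    {"dp": [-0.6,0.8,0],"rotation": [0,0,0]},
    {"dp": [0,0,0],"rotation": [0,0,0]},
  ],
)

```text
t: 15.3
eef_pos: [0.4801, 0.2854, 0.057]
ee_rot: [-1.57, -0.61, -1.426]
force: [-0.5, 1.3, -6.3]
width: 0.0697
```

```bash
python3 - <<'E'
from h import *
plan(*place(0,0))
f=wgrab("wrist15"); g=cv2.cvtColor(f["pixels"],cv2.COLOR_RGB2GRAY).astype(int)
for u in (260,320,380): print(u,[int(x) for x in g[192:208,u]])
E
```

```text
t 15.3 pos [480.1 285.4  57. ] rpy [-89.9 -34.9 -81.7] q [ 1.11  0.57 -0.39  0.36 -1.16  1.94] F [-0.5  1.3 -6.3] w 69.7 | d [ 0.2 -2.7 -0.1] rot [ 0.3 -0.5  0.1] rows 1
[[2, 2, 0]] rot/row [ 0.3 -0.5  0.1]
260 [69, 70, 68, 72, 70, 70, 90, 174, 215, 184, 143, 138, 144, 136, 142, 143]
320 [71, 64, 69, 65, 67, 67, 100, 185, 220, 174, 135, 142, 138, 140, 137, 139]
380 [72, 68, 72, 73, 66, 70, 125, 194, 201, 159, 133, 140, 135, 139, 138, 138]
```

Request:
move_arm(
  deltas=[
    {"dp": [-1,1.6,0],"rotation": [0,0,0]},
    {"dp": [0,0,0],"rotation": [0,0,0]},
  ],
)

```text
t: 15.52
eef_pos: [0.4802, 0.2857, 0.0572]
ee_rot: [-1.568, -0.611, -1.426]
force: [-0.3, -0.4, -6.3]
width: 0.0696
```

```bash
python3 - <<'E'
from h import *
plan(*place(0,0))
f=wgrab("wrist16"); g=cv2.cvtColor(f["pixels"],cv2.COLOR_RGB2GRAY).astype(int)
for u in (260,320,380): print(u,[int(x) for x in g[192:208,u]])
E
```

```text
t 15.52 pos [480.2 285.7  57.2] rpy [-89.9 -35.  -81.7] q [ 1.11  0.57 -0.39  0.37 -1.16  1.94] F [-0.3 -0.4 -6.3] w 69.6 | d [ 0.1 -3.  -0.3] rot [ 0.2 -0.5  0.2] rows 1
[[2, 2, 0]] rot/row [ 0.2 -0.5  0.2]
260 [71, 72, 72, 71, 72, 70, 86, 174, 219, 185, 138, 142, 140, 139, 143, 142]
320 [65, 70, 68, 68, 64, 68, 100, 185, 218, 174, 133, 141, 142, 136, 139, 138]
380 [68, 70, 70, 70, 68, 73, 128, 192, 204, 154, 130, 141, 137, 139, 137, 135]
```

Request:
move_arm(
  deltas=[
    {"dp": [-1,1.6,0],"rotation": [0,0,0]},
    {"dp": [-1,1.6,0],"rotation": [0,0,0]},
  ],
)

```text
t: 15.73
eef_pos: [0.4803, 0.2858, 0.0569]
ee_rot: [-1.567, -0.613, -1.426]
force: [-9.9, 2.1, 17.3]
width: 0.0695
```

```bash
python3 - <<'E'
from h import *
plan(*place(0,0))
from station import arm
s=arm.get_state(); print(s["force"],s["moment"],s["joint_efforts"])
E
```

```text
t 15.73 pos [480.3 285.8  56.9] rpy [-89.8 -35.1 -81.7] q [ 1.11  0.57 -0.39  0.37 -1.16  1.93] F [-9.9  2.1 17.3] w 69.5 | d [-0.  -3.1 -0. ] rot [ 0.2 -0.5  0.3] rows 1
[[2, 2, 0]] rot/row [ 0.2 -0.5  0.3]
[-9.85357922  2.0835481  17.25429543] [-0.40100059  3.17793823 -1.97676905] [ -4.40955967 -55.11443496  16.94562972   4.925825     1.28386449
  -0.21354073]
```

Request:
move_arm(
  deltas=[
    {"dp": [0,0,0],"rotation": [0,0,0]},
    {"dp": [0,0,0],"rotation": [0,0,0]},
  ],
)

```text
t: 15.9
eef_pos: [0.4803, 0.2862, 0.057]
ee_rot: [-1.566, -0.612, -1.426]
force: [0.8, 0.1, -2.6]
width: 0.07
```

Request:
move_arm(
  deltas=[
    {"dp": [0,0,0],"rotation": [0,0,0]},
    {"dp": [0,0,0],"rotation": [0,0,0]},
    {"dp": [0,0,0],"rotation": [0,0,0]},
    {"dp": [0,0,0],"rotation": [0,0,0]},
  ],
  jaw=0,
)

```text
t: 16.23
eef_pos: [0.4813, 0.2858, 0.0571]
ee_rot: [-1.566, -0.614, -1.425]
force: [-0.5, 0.4, -0.4]
width: 0.0867
```

```bash
python3 - <<'E'
from h import *
plan(*place(0,0))
f=wgrab("wrist17")
cv2.imwrite("pics/wrist17z.png",cv2.resize(f["pixels"][120:240,160:460,::-1],None,fx=2.6,fy=2.6,interpolation=cv2.INTER_CUBIC))
g=cv2.cvtColor(f["pixels"],cv2.COLOR_RGB2GRAY).astype(int)
for u in (260,320,380): print(u,[int(x) for x in g[192:208,u]])
for v in (204,206,208,210): print(v,[int(x) for x in g[v,234:252]],[int(x) for x in g[v,384:404]])
E
```

```text
t 16.23 pos [481.3 285.8  57.1] rpy [-89.7 -35.2 -81.7] q [ 1.11  0.57 -0.39  0.37 -1.16  1.93] F [-0.5  0.4 -0.4] w 86.7 | d [-1.  -3.  -0.2] rot [ 0.1 -0.5  0.4] rows 1
[[2, 2, -1]] rot/row [ 0.1 -0.5  0.4]
260 [61, 65, 63, 64, 65, 67, 68, 153, 168, 136, 139, 137, 137, 137, 134, 134]
320 [67, 70, 69, 70, 66, 67, 83, 170, 164, 128, 138, 138, 134, 132, 133, 132]
380 [71, 68, 67, 67, 65, 66, 124, 172, 155, 131, 139, 132, 135, 132, 130, 133]
204 [69, 72, 86, 158, 211, 210, 185, 105, 110, 151, 148, 139, 135, 139, 134, 135, 140, 138] [134, 134, 131, 136, 133, 131, 131, 142, 181, 211, 181, 78, 66, 69, 70, 71, 70, 71, 73, 68]
206 [67, 70, 68, 110, 180, 211, 202, 165, 131, 147, 140, 137, 138, 134, 136, 136, 136, 131] [132, 132, 136, 135, 132, 132, 133, 132, 169, 192, 121, 66, 67, 70, 71, 72, 71, 69, 70, 70]
208 [65, 66, 68, 78, 144, 210, 210, 193, 149, 144, 138, 135, 134, 135, 134, 135, 134, 134] [136, 134, 136, 136, 134, 136, 131, 127, 144, 145, 78, 67, 68, 71, 72, 69, 70, 69, 68, 64]
210 [66, 67, 69, 72, 98, 174, 209, 184, 149, 140, 137, 136, 139, 134, 136, 134, 134, 134] [135, 134, 135, 137, 135, 132, 131, 133, 125, 100, 63, 70, 66, 72, 70, 70, 69, 70, 73, 70]
```

View pics/wrist17z.png

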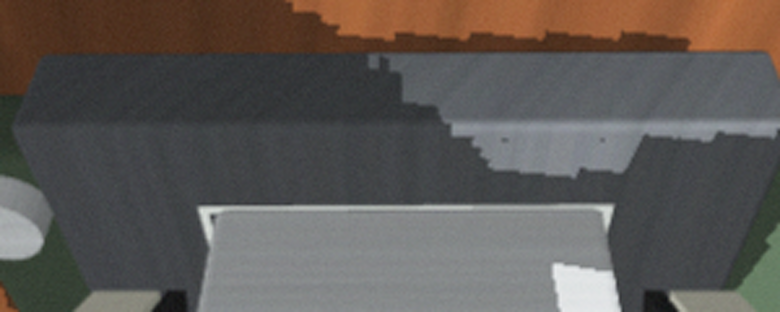

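Request:
move_arm(
  deltas=[
    {"dp": [-6,-4,0],"rotation": [0,0,0]},
    {"dp": [-10,-7,0],"rotation": [0,0,0]},
    {"dp": [-10,-7,0],"rotation": [0,0,0]},
  ],
)

```text
t: 16.53
eef_pos: [0.4764, 0.3167, 0.0572]
ee_rot: [-1.566, -0.615, -1.428]
force: [-0.1, 0.3, 0.5]
width: 0.0876
```

```bash
python3 - <<'E'
from h import *
plan(*place(30,8)); plan(*place(100,8)); plan(press2w(0,170,265),tool_rpy(278.8,-35))
E
```

```text
t 16.53 pos [476.4 316.7  57.2] rpy [-89.8 -35.2 -81.8] q [ 1.14  0.6  -0.33  0.35 -1.2   1.93] F [-0.1  0.3  0.5] w 87.6 | d [-0.8 -4.3  7.7] rot [ 0.2 -0.6  0.4] rows 1
[[8, -4, -1]] rot/row [ 0.2 -0.6  0.4]
t 16.53 pos [476.4 316.7  57.2] rpy [-89.8 -35.2 -81.8] q [ 1.14  0.6  -0.33  0.35 -1.2   1.93] F [-0.1  0.3  0.5] w 87.6 | d [-11.7  64.8   7.7] rot [ 0.2 -0.6  0.4] rows 2
[[-25, -22, -1], [-25, -22, -1]] rot/row [ 0.1 -0.3  0.2]
t 16.53 pos [476.4 316.7  57.2] rpy [-89.8 -35.2 -81.8] q [ 1.14  0.6  -0.33  0.35 -1.2   1.93] F [-0.1  0.3  0.5] w 87.6 | d [-11.   62.8 207.8] rot [ 0.1 -0.5  0.2] rows 6
[[11, -34, 0], [11, -34, 0], [11, -34, 0], [11, -34, 0], [11, -34, 0], [11, -34, 0]] rot/row [ 0.  -0.1  0. ]
```

Clear of the block; go further out, then up to the viewing pose (as for wrist10).

Request:
move_arm(
  deltas=[
    {"dp": [-22,-16,0],"rotation": [0,0,0]},
    {"dp": [-24,-19,0],"rotation": [0,0,0]},
    {"dp": [8,-30,0],"rotation": [0,0,0]},
    {"dp": [19,-32,0],"rotation": [0,0,0]},
    {"dp": [19,-32,0],"rotation": [0,0,0]},
  ],
)

```text
t: 16.95
eef_pos: [0.4609, 0.398, 0.1569]
ee_rot: [-1.578, -0.626, -1.419]
force: [0.9, 0.6, -0.6]
width: 0.0874
```

Request:
move_arm(
  deltas=[
    {"dp": [20,-32,0],"rotation": [0,0,0]},
    {"dp": [20,-30,0],"rotation": [0,0,0]},
    {"dp": [0,0,0],"rotation": [0,0,0]},
  ],
)

```text
t: 17.2
eef_pos: [0.4604, 0.4095, 0.2403]
ee_rot: [-1.571, -0.62, -1.418]
force: [-0.0, 0.8, 1.1]
width: 0.0874
```

```bash
python3 - <<'E'
from h import *
plan(press2w(0,170,265),tool_rpy(278.8,-35))
f=wgrab("wrist18")
cv2.imwrite("pics/wrist18z.png",cv2.resize(f["pixels"][70:210,220:420,::-1],None,fx=4,fy=4,interpolation=cv2.INTER_NEAREST))
E
```

```text
t 17.2 pos [460.4 409.5 240.3] rpy [-90.  -35.5 -81.2] q [ 1.22  0.52  0.03  0.29 -1.63  2.01] F [-0.   0.8  1.1] w 87.4 | d [  5.  -30.   24.7] rot [ 0.  -0.   0.5] rows 2
[[20, -1, 0], [20, -1, 0]] rot/row [ 0.  -0.   0.3]
```

View pics/wrist18z.png

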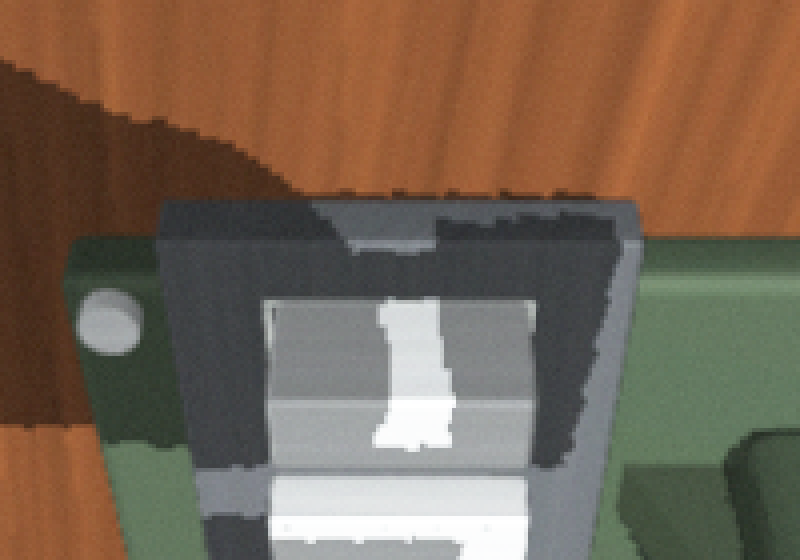

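Request:
move_arm(
  deltas=[
    {"dp": [20,-1,0],"rotation": [0,0,0.3]},
    {"dp": [20,-1,0],"rotation": [0,0,0.2]},
    {"dp": [0,0,0],"rotation": [0,0,0]},
  ],
)

```text
t: 17.5
eef_pos: [0.4633, 0.3803, 0.2619]
ee_rot: [-1.575, -0.612, -1.412]
force: [-0.2, -0.4, 0.8]
width: 0.0874
```

```bash
cat > meas.py <<'E'
from h import *
import sys
from station import arm
plan(press2w(0,170,265),tool_rpy(278.8,-35))
f=wgrab(sys.argv[1]); C=cloud(f)*1000; g=cv2.cvtColor(f["pixels"],cv2.COLOR_RGB2GRAY)
cv2.imwrite(f"pics/{sys.argv[1]}z.png",cv2.resize(f["pixels"][70:210,220:420,::-1],None,fx=4,fy=4,interpolation=cv2.INTER_NEAREST))
Q=Ro.from_euler("z",-8.97,degrees=True).apply((C-np.array([478.6,293.5,0])).reshape(-1,3)).reshape(C.shape)
ok=(abs(Q[...,0])<60)&(abs(Q[...,1])<45)
m=ok&(abs(Q[...,2]-85)<2.5)
r=cv2.minAreaRect(Q[m][:,:2].astype(np.float32)); print("block top",m.sum(),r,"mean",Q[m].mean(0).round(2),"z",np.median(Q[m][:,2]).round(2))
fc=ok&(Q[...,2]>52)&(Q[...,2]<80)&(Q[...,1]>0)
p=Q[fc]; c=np.polyfit(p[:,0],p[:,1],1); print("outer face y",c[1].round(2),"slope deg",np.degrees(c[0]).round(2),"x range",np.percentile(p[:,0],[0.5,99.5]).round(1),len(p))
d=(abs(Q[...,0])<60)&(Q[...,1]<-40)&(Q[...,1]>-130)&(abs(Q[...,2]-65)<2.5)
if d.sum()>20: print("die top",cv2.minAreaRect(Q[d][:,:2].astype(np.float32)),"expect ctr (0,-85)")
for n in ("side","top"):
    f2=arm.grab_frame(n); C2=cloud(f2)*1000; pickle.dump(f2,open(sys.argv[1]+n+".pkl","wb"))
    R=(C2[...,0]>460)&(C2[...,0]<530)&(C2[...,1]>180)&(C2[...,1]<245)&(C2[...,2]>440)&(C2[...,2]<500)
    print(n,"ramtop",np.percentile(C2[R][:,2],[50,90]).round(1) if R.sum() else None)
cv2.imwrite(f"pics/{sys.argv[1]}top.png",f2["pixels"][...,::-1])
f2=pickle.load(open(sys.argv[1]+"side.pkl","rb")); cv2.imwrite(f"pics/{sys.argv[1]}side.png",cv2.resize(f2["pixels"][150:260,200:320,::-1],None,fx=5,fy=5,interpolation=cv2.INTER_CUBIC))
E
python3 meas.py wrist19
```

```text
t 17.5 pos [463.3 380.3 261.9] rpy [-90.3 -35.  -80.9] q [ 1.2   0.47 -0.    0.29 -1.64  2.04] F [-0.2 -0.4  0.8] w 87.4 | d [ 2.2 -0.8  3.1] rot [0.1 0.2 0. ] rows 1
[[3, -2, 2]] rot/row [0.1 0.2 0. ]
block top 1348 ((0.7815170288085938, 3.648247718811035), (27.263900756835938, 69.80754089355469), 89.53105926513672) mean [ 0.83  4.95 84.65] z 84.71
outer face y 16.06 slope deg -0.33 x range [-33.5  35.3] 1125
die top ((-0.23324203491210938, -83.57313537597656), (60.67116165161133, 79.73896026611328), 89.59815979003906) expect ctr (0,-85)
side ramtop [459.9 469.3]
top ramtop [465.9 469.3]
```

View pics/wrist19z.png

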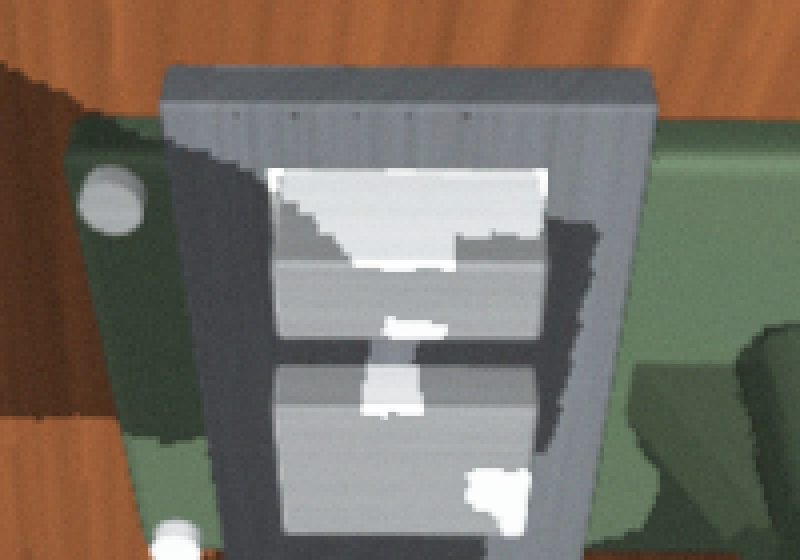

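View pics/wrist19side.png

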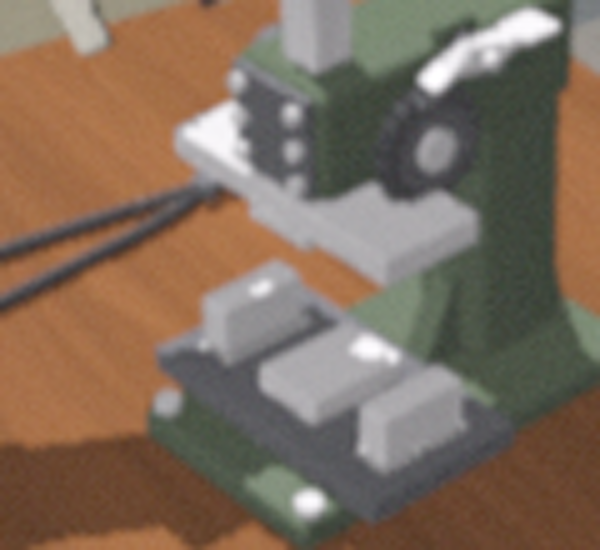

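```bash
python3 - <<'E'
from h import *
for n in ("wrist10","wrist19"):
    f=load(n); C=cloud(f)*1000
    Q=Ro.from_euler("z",-8.97,degrees=True).apply((C-np.array([478.6,293.5,0])).reshape(-1,3)).reshape(C.shape)
    d=(abs(Q[...,0])<60)&(Q[...,1]<-40)&(Q[...,1]>-130)&(abs(Q[...,2]-65)<2.5)
    print(n,"die",d.sum(),cv2.minAreaRect(Q[d][:,:2].astype(np.float32)), Q[d][:,1].max())
    e=(abs(Q[...,0])<55)&(Q[...,1]>18)&(Q[...,1]<50)&(abs(Q[...,2]-45)<2)
    p=Q[e]; print("bed outer edge y", [p[abs(p[:,0]-x)<4][:,1].max().round(2) for x in (-40,-20,0,20,40)], "expect 35")
    b=(abs(Q[...,0])<90)&(Q[...,1]>20)&(Q[...,1]<32)&(abs(Q[...,2]-45)<2); print("bed x range",Q[b][:,0].min(),Q[b][:,0].max())
    g=cv2.cvtColor(f["pixels"],cv2.COLOR_RGB2GRAY); print()
f=load("wrist19");g=cv2.cvtColor(f["pixels"],cv2.COLOR_RGB2GRAY)
for u in (288,289,290,300,330,350,354,355,356): print(u,[int(x) for x in g[106:120,u]])
E
```

```text
wrist10 die 2074 ((-0.11775588989257812, -82.92987823486328), (59.9621467590332, 79.77857208251953), 89.68712615966797) -52.88926750847899
bed outer edge y [np.float64(36.62), np.float64(36.3), np.float64(36.0), np.float64(36.01), np.float64(35.87)] expect 35
bed x range -64.3827982489466 64.81423172925686

wrist19 die 2053 ((-0.23324203491210938, -83.57313537597656), (60.67116165161133, 79.73896026611328), 89.59815979003906) -53.38142666619664
bed outer edge y [np.float64(36.34), np.float64(36.11), np.float64(36.39), np.float64(35.75), np.float64(35.49)] expect 35
bed x range -64.25336617586723 65.10440386086889

288 [129, 128, 125, 129, 130, 127, 253, 255, 254, 254, 255, 246, 193, 185]
289 [127, 130, 128, 129, 128, 128, 253, 253, 213, 215, 230, 203, 159, 169]
290 [128, 124, 125, 126, 126, 122, 247, 248, 201, 194, 205, 212, 197, 181]
300 [131, 129, 133, 128, 127, 132, 189, 223, 221, 220, 220, 221, 223, 224]
330 [128, 129, 130, 126, 129, 131, 206, 232, 226, 219, 218, 222, 223, 225]
350 [129, 132, 129, 131, 129, 129, 189, 229, 229, 221, 218, 223, 225, 224]
354 [135, 135, 132, 135, 134, 131, 231, 248, 235, 225, 230, 227, 225, 226]
355 [133, 132, 129, 131, 129, 133, 233, 254, 253, 250, 250, 247, 241, 226]
356 [131, 129, 127, 127, 127, 125, 222, 251, 254, 250, 244, 244, 233, 196]
```

```bash
python3 - <<'E'
from h import *
plan([466,373,80],[-90,-35,-81.7])
E
```

```text
t 17.65 pos [462.8 381.3 259.4] rpy [-90.4 -35.2 -80.9] q [ 1.2   0.48 -0.    0.29 -1.64  2.04] F [-0.6  0.4 -0.1] w 87.6 | d [   3.2   -8.3 -179.4] rot [-0.1  0.7  0.2] rows 5
[[-19, 30, 1], [-19, 30, 1], [-19, 30, 0], [-19, 30, 0], [-19, 30, 0]] rot/row [-0.   0.1  0. ]
```

Request:
move_arm(
  deltas=[
    {"dp": [-19,28,1],"rotation": [0,0.2,0]},
    {"dp": [-19,28,1],"rotation": [0,0.2,0]},
    {"dp": [-19,28,0],"rotation": [0,0.2,0]},
    {"dp": [-19,26,0],"rotation": [0,0,0]},
    {"dp": [-10,16,0],"rotation": [0,0,0]},
  ],
)

```text
t: 18.07
eef_pos: [0.466, 0.3831, 0.1035]
ee_rot: [-1.563, -0.607, -1.427]
force: [-0.0, -0.3, -0.5]
width: 0.0876
```

Request:
move_arm(
  deltas=[
    {"dp": [0,0,0],"rotation": [0,0,0]},
  ],
)

```text
t: 18.15
eef_pos: [0.4646, 0.3809, 0.0987]
ee_rot: [-1.569, -0.613, -1.425]
force: [-1.0, -1.3, -0.3]
width: 0.0881
```

```bash
python3 - <<'E'
from h import *
plan([466,373,60],[-90,-35,-81.7])
E
```

```text
t 18.15 pos [464.6 380.9  98.7] rpy [-89.9 -35.1 -81.6] q [ 1.19  0.61 -0.17  0.3  -1.35  1.94] F [-1.  -1.3 -0.3] w 88.1 | d [  1.4  -7.9 -38.7] rot [-0.1  0.1  0.1] rows 2
[[-8, 18, 0], [-8, 18, 0]] rot/row [-0.1  0.   0.1]
```

Request:
move_arm(
  deltas=[
    {"dp": [-8,16,0],"rotation": [0,0,0]},
    {"dp": [-7,14,0],"rotation": [0,0,0]},
    {"dp": [0,0,0],"rotation": [0,0,0]},
  ],
)

```text
t: 18.4
eef_pos: [0.4652, 0.3762, 0.0638]
ee_rot: [-1.571, -0.617, -1.422]
force: [0.6, -1.2, -0.5]
width: 0.0874
```

```bash
python3 - <<'E'
from h import *
plan([473.2,325,58.5],[-90,-35,-81.7])
E
```

```text
t 18.4 pos [465.2 376.2  63.8] rpy [-90.  -35.3 -81.5] q [ 1.19  0.64 -0.2   0.31 -1.29  1.93] F [ 0.6 -1.2 -0.5] w 87.4 | d [  8.  -51.2  -5.3] rot [-0.1  0.2  0.3] rows 2
[[20, 17, 0], [20, 17, 0]] rot/row [-0.   0.1  0.2]
```

Request:
move_arm(
  deltas=[
    {"dp": [13,12,0],"rotation": [0,0.1,0.1]},
    {"dp": [13,12,0],"rotation": [0,0.1,0.1]},
    {"dp": [12,11,0],"rotation": [0,0,0.1]},
    {"dp": [0,0,0],"rotation": [0,0,0]},
  ],
)

```text
t: 18.73
eef_pos: [0.4738, 0.327, 0.0599]
ee_rot: [-1.567, -0.612, -1.424]
force: [-1.3, -0.1, 0.4]
width: 0.0874
```

```bash
python3 - <<'E'
from h import *
plan([479.6,286,58.3],[-90,-35,-81.7])
E
```

```text
t 18.73 pos [473.8 327.   59.9] rpy [-89.8 -35.1 -81.6] q [ 1.15  0.6  -0.31  0.34 -1.21  1.93] F [-1.3 -0.1  0.4] w 87.4 | d [  5.8 -41.   -1.6] rot [-0.3  0.1  0.1] rows 2
[[16, 13, 0], [16, 13, 0]] rot/row [-0.1  0.   0. ]
```

Request:
move_arm(
  deltas=[
    {"dp": [11,9,0],"rotation": [-0.1,0,0]},
    {"dp": [11,9,0],"rotation": [-0.1,0,0]},
    {"dp": [8,6,0],"rotation": [0,0,0]},
    {"dp": [0,0,0],"rotation": [0,0,0]},
  ],
)

```text
t: 19.07
eef_pos: [0.4815, 0.2902, 0.0619]
ee_rot: [-1.565, -0.609, -1.426]
force: [-0.3, -0.8, 0.2]
width: 0.0879
```

```bash
python3 - <<'E'
from h import *
plan([479.6,286,57.6],[-90,-35,-81.7])
E
```

```text
t 19.07 pos [481.5 290.2  61.9] rpy [-89.7 -34.9 -81.7] q [ 1.11  0.57 -0.38  0.36 -1.17  1.94] F [-0.3 -0.8  0.2] w 87.9 | d [-1.9 -4.2 -4.3] rot [-0.3  0.  -0.1] rows 1
[[1, 6, -3]] rot/row [-0.3  0.  -0.1]
```

Request:
move_arm(
  deltas=[
    {"dp": [1,6,-3],"rotation": [-0.3,0,-0.1]},
    {"dp": [0,0,0],"rotation": [0,0,0]},
  ],
)

```text
t: 19.23
eef_pos: [0.4796, 0.2858, 0.0584]
ee_rot: [-1.569, -0.609, -1.427]
force: [-0.3, 0.5, -0.1]
width: 0.0878
```

```bash
python3 - <<'E'
from h import *
plan([479.6,286,57.6],[-90,-35,-81.7])
E
```

```text
t 19.23 pos [479.6 285.8  58.4] rpy [-89.9 -34.9 -81.8] q [ 1.11  0.57 -0.39  0.36 -1.16  1.94] F [-0.3  0.5 -0.1] w 87.8 | d [ 0.   0.2 -0.8] rot [-0.1 -0.1 -0.1] rows 1
[[-1, 0, 0]] rot/row [-0.1 -0.1 -0.1]
```

Close, then drag in about 2 mm.

Request:
move_arm(
  deltas=[
    {"dp": [0,0,0],"rotation": [0,0,0]},
    {"dp": [0,0,0],"rotation": [0,0,0]},
    {"dp": [0,0,0],"rotation": [0,0,0]},
    {"dp": [0,0,0],"rotation": [0,0,0]},
    {"dp": [0,0,0],"rotation": [0,0,0]},
  ],
  jaw=255,
  squeeze=20,
)

```text
t: 19.65
eef_pos: [0.4798, 0.2873, 0.0584]
ee_rot: [-1.569, -0.61, -1.426]
force: [0.8, -1.5, 0.5]
width: 0.0699
```

Request:
move_arm(
  deltas=[
    {"dp": [1.6,1.1,0],"rotation": [0,0,0]},
    {"dp": [0,0,0],"rotation": [0,0,0]},
  ],
)

```text
t: 19.82
eef_pos: [0.4803, 0.2864, 0.0584]
ee_rot: [-1.568, -0.609, -1.425]
force: [1.7, -2.7, -0.5]
width: 0.0701
```

```bash
python3 - <<'E'
from h import *
plan([479.8,284,57.6],[-90,-35,-81.7])
f=wgrab("wrist20"); g=cv2.cvtColor(f["pixels"],cv2.COLOR_RGB2GRAY).astype(int)
for u in (260,320,380): print(u,[int(x) for x in g[192:208,u]])
for v in (204,208): print(v,[int(x) for x in g[v,234:252]],[int(x) for x in g[v,384:404]])
E
```

```text
t 19.82 pos [480.3 286.4  58.4] rpy [-89.8 -34.9 -81.6] q [ 1.11  0.57 -0.39  0.37 -1.16  1.94] F [ 1.7 -2.7 -0.5] w 70.1 | d [-0.5 -2.4 -0.8] rot [-0.2  0.  -0.1] rows 1
[[1, 2, -1]] rot/row [-0.2  0.  -0.1]
260 [74, 70, 70, 66, 66, 88, 173, 214, 193, 150, 142, 144, 140, 140, 140, 137]
320 [71, 71, 68, 67, 66, 104, 186, 216, 172, 132, 139, 141, 136, 137, 140, 136]
380 [70, 71, 72, 68, 67, 130, 193, 200, 159, 133, 142, 139, 136, 137, 138, 136]
204 [67, 67, 70, 67, 71, 87, 161, 217, 216, 189, 107, 113, 155, 150, 146, 143, 140, 138] [137, 137, 138, 139, 137, 135, 136, 135, 146, 189, 216, 183, 83, 69, 70, 71, 75, 71, 70, 73]
208 [68, 66, 67, 70, 72, 70, 79, 149, 218, 216, 198, 153, 151, 142, 136, 137, 137, 139] [136, 136, 137, 141, 139, 141, 139, 135, 131, 150, 147, 81, 67, 70, 71, 73, 70, 74, 68, 69]
```

Request:
move_arm(
  deltas=[
    {"dp": [1.4,0.9,-1],"rotation": [-0.1,0,0]},
    {"dp": [0.4,0.3,-0.3],"rotation": [0,0,0]},
    {"dp": [0,0,0],"rotation": [0,0,0]},
  ],
)

```text
t: 20.12
eef_pos: [0.4799, 0.2854, 0.0584]
ee_rot: [-1.568, -0.606, -1.425]
force: [0.8, -0.2, -0.7]
width: 0.0697
```

```bash
python3 - <<'E'
from h import *
plan([479.8,284,57.6],[-90,-35,-81.7])
f=wgrab("wrist21"); g=cv2.cvtColor(f["pixels"],cv2.COLOR_RGB2GRAY).astype(int)
cv2.imwrite("pics/wrist21z.png",cv2.resize(f["pixels"][120:240,160:460,::-1],None,fx=2.6,fy=2.6,interpolation=cv2.INTER_CUBIC))
for u in (260,320,380): print(u,[int(x) for x in g[192:208,u]])
for v in (204,208): print(v,[int(x) for x in g[v,234:252]],[int(x) for x in g[v,384:404]])
E
```

```text
t 20.12 pos [479.9 285.4  58.4] rpy [-89.8 -34.7 -81.6] q [ 1.11  0.56 -0.39  0.37 -1.16  1.94] F [ 0.8 -0.2 -0.7] w 69.7 | d [-0.1 -1.4 -0.8] rot [-0.2  0.1 -0.3] rows 1
[[1, 1, 0]] rot/row [-0.2  0.1 -0.3]
260 [67, 71, 72, 72, 103, 187, 219, 170, 102, 120, 139, 143, 140, 138, 139, 135]
320 [69, 66, 67, 69, 131, 196, 216, 157, 97, 130, 140, 139, 136, 133, 138, 137]
380 [71, 70, 72, 70, 154, 207, 195, 133, 107, 132, 140, 138, 136, 140, 137, 136]
204 [71, 66, 70, 69, 67, 72, 78, 152, 218, 213, 193, 142, 151, 152, 147, 144, 137, 138] [137, 138, 136, 138, 139, 137, 138, 134, 136, 175, 216, 216, 184, 79, 69, 67, 73, 73, 73, 71]
208 [69, 67, 65, 70, 71, 66, 72, 76, 145, 217, 202, 162, 148, 142, 135, 139, 138, 138] [140, 141, 138, 141, 138, 138, 136, 135, 131, 148, 191, 186, 79, 68, 72, 69, 73, 71, 71, 73]
```

View pics/wrist21z.png

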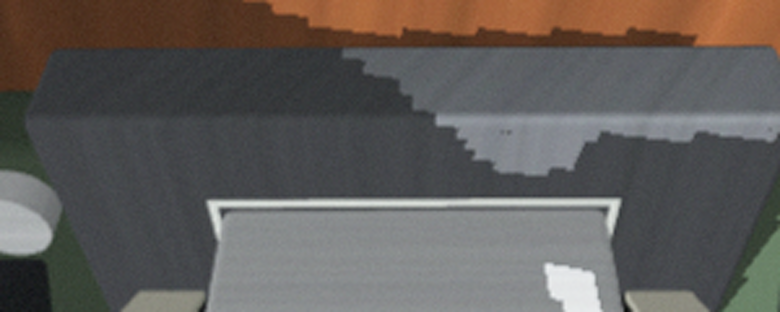

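Request:
move_arm(
  deltas=[
    {"dp": [0,0,0],"rotation": [0,0,0]},
    {"dp": [0,0,0],"rotation": [0,0,0]},
    {"dp": [0,0,0],"rotation": [0,0,0]},
    {"dp": [0,0,0],"rotation": [0,0,0]},
  ],
  jaw=0,
)

```text
t: 20.5
eef_pos: [0.4792, 0.2839, 0.0582]
ee_rot: [-1.57, -0.609, -1.425]
force: [1.2, -0.6, -0.6]
width: 0.0865
```

```bash
python3 - <<'E'
from h import *
plan([479.8,284,57.6],[-90,-35,-81.7])
f=wgrab("wrist22"); g=cv2.cvtColor(f["pixels"],cv2.COLOR_RGB2GRAY).astype(int)
for u in (260,320,380): print(u,[int(x) for x in g[192:208,u]])
for v in (204,208): print(v,[int(x) for x in g[v,234:252]],[int(x) for x in g[v,384:404]])
E
```

```text
t 20.5 pos [479.2 283.9  58.2] rpy [-90.  -34.9 -81.7] q [ 1.11  0.56 -0.39  0.36 -1.16  1.94] F [ 1.2 -0.6 -0.6] w 86.5 | d [ 0.6  0.1 -0.6] rot [-0.1  0.  -0.1] rows 1
[[0, 0, 1]] rot/row [-0.1  0.  -0.1]
260 [69, 67, 81, 167, 212, 180, 109, 106, 133, 137, 135, 134, 136, 133, 132, 132]
320 [65, 63, 97, 180, 211, 164, 99, 116, 134, 136, 130, 135, 135, 130, 131, 132]
380 [64, 70, 121, 184, 207, 152, 98, 125, 136, 133, 133, 136, 130, 130, 131, 134]
204 [65, 65, 66, 66, 67, 67, 68, 68, 84, 154, 209, 208, 186, 152, 144, 140, 132, 132] [134, 133, 132, 130, 130, 132, 132, 133, 130, 131, 128, 142, 184, 206, 178, 76, 64, 64, 66, 69]
208 [68, 65, 62, 67, 65, 67, 65, 66, 70, 84, 152, 198, 157, 144, 135, 133, 136, 133] [134, 132, 135, 136, 131, 133, 134, 133, 134, 134, 133, 128, 153, 168, 78, 66, 66, 64, 68, 69]
```

Good: the outline shows evenly around the block. Retreat outward, then up, and check.

Request:
move_arm(
  deltas=[
    {"dp": [-6,-4,0],"rotation": [0,0,0]},
    {"dp": [-10,-7,0],"rotation": [0,0,0]},
    {"dp": [-10,-7,0],"rotation": [0,0,0]},
  ],
)

```text
t: 20.8
eef_pos: [0.4741, 0.3147, 0.0584]
ee_rot: [-1.571, -0.61, -1.427]
force: [0.5, 1.0, 0.1]
width: 0.0877
```

Request:
move_arm(
  deltas=[
    {"dp": [-22,-16,0],"rotation": [0,0,0]},
    {"dp": [-24,-19,0],"rotation": [0,0,0]},
    {"dp": [8,-30,0],"rotation": [0,0,0]},
    {"dp": [19,-32,0],"rotation": [0,0,0]},
    {"dp": [19,-32,0],"rotation": [0,0,0]},
  ],
)

```text
t: 21.22
eef_pos: [0.4591, 0.3956, 0.1585]
ee_rot: [-1.583, -0.621, -1.418]
force: [0.1, 1.4, -0.1]
width: 0.0876
```

Request:
move_arm(
  deltas=[
    {"dp": [24,-32,0],"rotation": [0,0,0]},
    {"dp": [30,-30,0],"rotation": [0,0,0]},
    {"dp": [25,-5,0],"rotation": [0,0,0]},
    {"dp": [0,0,0],"rotation": [0,0,0]},
  ],
)

```text
t: 21.55
eef_pos: [0.4631, 0.3797, 0.2691]
ee_rot: [-1.576, -0.614, -1.415]
force: [0.1, 0.7, -1.5]
width: 0.0872
```

```bash
python3 meas.py wrist23
```

```text
t 21.55 pos [463.1 379.7 269.1] rpy [-90.3 -35.2 -81.1] q [ 1.2   0.47  0.01  0.29 -1.65  2.04] F [ 0.1  0.7 -1.5] w 87.2 | d [ 2.4 -0.2 -4.1] rot [0.2 0.1 0.2] rows 1
[[-2, 4, 2]] rot/row [0.2 0.1 0.2]
block top 1317 ((0.22402572631835938, 2.193100929260254), (25.713176727294922, 69.56404876708984), 89.38491821289062) mean [ 0.11  3.07 84.64] z 84.68
outer face y 14.25 slope deg -0.2 x range [-34.2  34.7] 1075
die top ((-0.11207199096679688, -83.10311889648438), (79.82661437988281, 59.9749870300293), 0.04300927370786667) expect ctr (0,-85)
side ramtop [460.1 469.7]
top ramtop [466.1 469.8]
```

View pics/wrist23z.png

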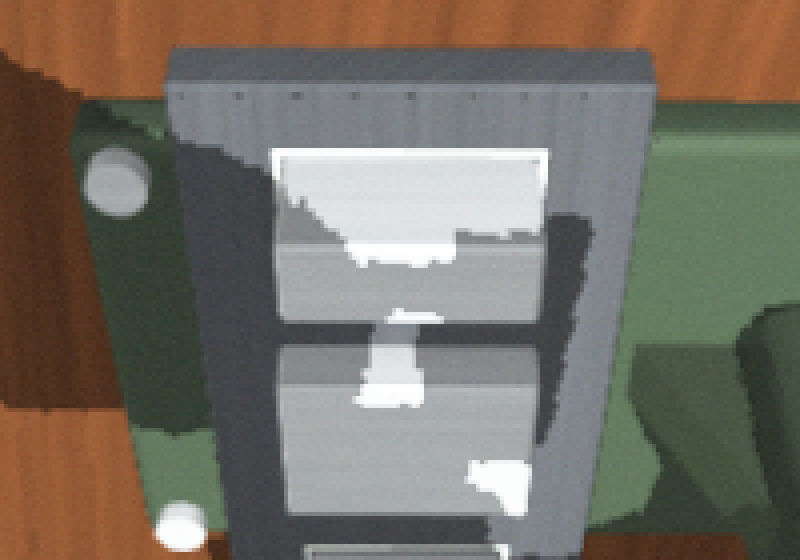

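View pics/wrist23top.png

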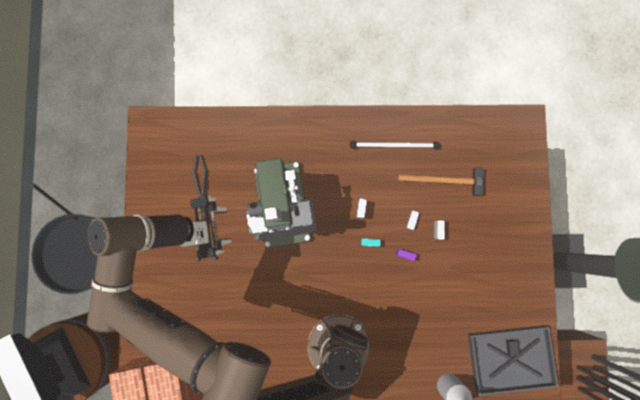

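View pics/wrist23side.png

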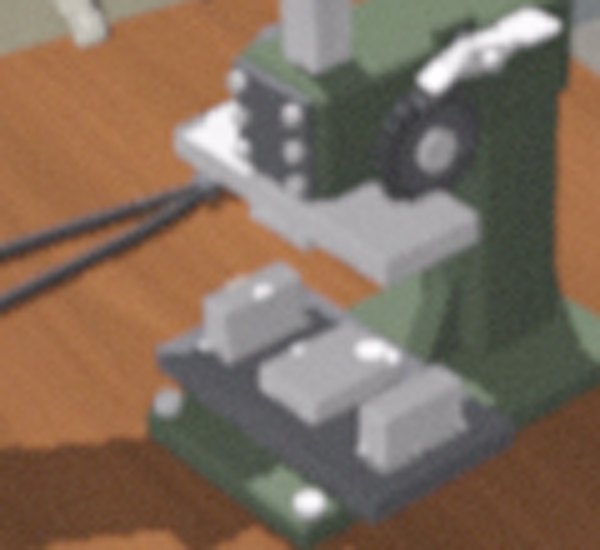

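```bash
python3 -c "
from station import arm
print(arm.job_done())"
```

```text
the job is handed in; nothing more can be done
None
```

The press is ready and the job is handed in: the ram is fully up, and block_b (40 mm) stands in the empty left outline. It took about 22 s of the 58 s.

- **Ram:** I held the thumb pad down until the ram stopped rising. Both outside cameras put its top about 467 mm above the bench, which is the fully-up height, and it was still there at the last look.
- **Block:** My first set-down sat about 2 mm too far outward. I re-gripped it, slid it in and looked again. It now measures about 85.3 mm from the die centre (nominal 85), about 0.3 mm off lengthwise and square to within about 0.6°. The outline shows around the sides the camera could see.
- **Disagreement:** The wrist view's readings of the outline, the die and the bed edge differed from each other by 1–2 mm. I relied on the block's position relative to the die and the outline in the same picture.
- **Everything else:** In the last pictures the mate, the other three blocks, the bar and the hammer look to be where they were. The gripper partly covers the tongs in the top view, and nothing touched them. The gripper was clear of everything when I handed in.

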